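Load the counter lamp tester and hold a bayonet lamp in its socket

ROBOT

A 6-joint arm with a two-finger parallel gripper is mounted at the origin on the work surface. World frame = base frame: x ahead of the robot, y to its left, z up, the work surface at z = 0. Lengths are in m, angles in rad, forces in N, time in s.
With the tool pointing down it reaches from about 0.35 to 0.725 m from the base axis. Payload 4.3 kg.
Tool frame: the origin (TCP) lies midway between the tips of the shut fingers; the grasp point (between the pads) lies 19 mm behind it (bot.hold_point_z is the distance from the TCP to the grasp point, in m); y points along the fingers, x is the direction in which the jaws open and shut, and the axes are right-handed (so a half turn about y gives the same grasp; the last joint's range is limited). The gripper opens to 85 mm and grips with 20 to 120 N. Pads are 22 mm wide; open, the fingers measure 114 mm over their backs; the gripper's body (76 mm by 85 mm) begins 54 mm behind the grasp point. The pads swing forward as they close: fully open they stand 13 mm farther back than shut.
Start: joints at [1.214, 0.377, 0.081, 1.274, 0, 1.46], TCP at [0.14, 0.558, 0.194] pointing down, gripper open.
Joint ranges: [-2.72, 2.72], [-0.84, 1.66], [-1.02, 1.22], [-1.77, 2.12], [-1.37, 1.28], [-3.14, 3.14]. Speed limits (rad/s): [2.57, 2.57, 3.14, 3.14, 3.14, 3.14].

INTERFACE

Orientations are given as a unit quaternion [w, x, y, z].
In Python, from station import bot, vision gives the robot as it stands.
- The arm moves only by the tool servo_tool, never from a script. Its arguments are lists of equal length, an entry for each row: "travel": the shift along the tool's x, y, z in cm, a list of three; "spin": the turn about the tool's y in degrees; "grip": the gripper command: -1 is fully open, 1 is shut, values between are in proportion. A call has 1 to 12 rows; each row shifts and turns the commanded pose from where the row before left it, along the tool's axes as they then stand; what a row does not reach is not made up. A row lasts 1/12 s, in which the tool goes at most 41.7 mm and 7.16 degrees, less where a joint would pass 70% of its speed; a pose out of reach is approached as far as the arm can. A call is refused whole if a number of a shift passes 4.17 or a number of a turn 7.16, either way. A call with a gripper value outside its range is refused whole. The fingers move at their own pace and stop on an object; "squeeze" is the grip in N (left out, the last holds). Time passes only in rows, so rows that do not move let the fingers close. It gives the time, the measured TCP pose, the force and the opening at its end, in the units of the state.
- bot.read_state(): the state, without advancing time (a new reading comes with each control period).
- vision.read_camera(name): name is "scene" or "top"; returns the picture (384x512x3 uint8, red, green, blue); there is no depth.
- vision.get_calibration(name): a dict with "camera_matrix" (3x3 intrinsics, pixels), "D" ([k1, k2, p1, p2, k3] as OpenCV has them; the pictures are not rectified), "eye" and "orientation" of the camera in the world. Camera axes: x right, y up, looking along -z (the intrinsics and any distortion apply to the point x, -y, -z); pixel columns grow to the right and rows downward; lengths in m; the calibration is good to about 2 mm. A picture is of the moment at which its call begins. get_calibration takes no time and is no camera call.
- bot.close_job(): hands the job in, once; it reports no verdict.
The state is a dict: "time": time; "joints": joint angles; "qvel": joint speeds; "effort": joint torques, N m; "tcp_pos": TCP position; "ee_rot": TCP orientation; "ft_force": force on the tool from outside, world axes, zero at the start; "torque": the same for the moment, N m; "opening": finger opening in m.
Only numpy, scipy, OpenCV 4.12 (cv2) and the standard library are available. Lean on these libraries where they do the work, as an engineer would, in place of code of your own. Each camera call takes 0.05 s, during which the arm holds its last target.

TASK

Get the counter lamp tester going: drop the two small battery cells into its two round bores, one in each, nub up as they stand. Then take the bayonet lamp from its wooden stand, put its pins through the notches of the tester's socket, push it straight down against the spring until its collar is fully home on the tester, and only then twist it clockwise (seen from above) a quarter turn to the stop. The test contact is a spring-return one, so finish while still holding the lamp gripped, pushed fully home and turned; leave the fat cell, tape roll, carton and screwdriver alone.

Things in the scene. Friction and masses are not known exactly. Their poses are not given: they have to be found in the camera images.
- cell_a_mid (a point): (All sizes in mm.) Small battery cell, grey cylinder with a steel band near the top and a steel nub on top, diameter 26, height 50, 70 g, stands upright loose on the counter. Point: its centre, 25 above its underside; z up along the cell. Identical to the other small cell: either may go into either bore.
- cell_b_mid (a point): The second, identical small cell (diameter 26 mm, height 50 mm). Point: its centre; z up along the cell.
- tester: Fixed grey lamp tester block with a steel socket plate at one end, sizes in mm: 100 (its x) by 220 (its y, from -117 to +103) by 50 high. Origin on the counter, z up. In its frame the two bores are at (0,-80) and (0,-20) and the socket at (0,60), all opening on the top face at z = 50.
- bore_a (a point): Centre of the mouth of the outer cell bore, on the tester's top face (50 mm above the counter); axes as the tester's. Bore diameter 29 mm, 36 deep with a solid floor, small chamfer: a seated cell stands 14 mm proud of the top face, its centre 11 mm below this point.
- bore_b (a point): Centre of the mouth of the other, same cell bore, 60 mm from the first (towards the socket). Same diameter and depth.
- socket (a point): Centre of the socket mouth, on the tester's top face; axes as the tester's. Sizes in mm. Keyhole in 6 thick plate: hole diameter 30, two notches 8 wide reaching 22 from the centre along the tester's +x and -x. 10 below the mouth a brass spring plunger carries the lamp: it drops in 10, is then pushed 12 more until its collar lies on the plate; it can turn only beyond 8 of those 12.
- plunger (a joint): Depth of the spring plunger, m: 0 up (at rest), 0.012 when the lamp's collar is fully home on the plate. Spring: 2 N at 0, 8 N at 0.012.
- rotor (a joint): Turn of the socket's contact, rad: 0 at rest, grows clockwise seen from above, stop at 1.5. Return spring 0.05 N m at 0, 0.15 N m at the stop: it turns back if let go. The pins have up to about 0.1 rad of play in it, so the lamp itself turns about 1.5 to 1.6 rad to the stop.
- lamp: Sizes in mm. Bayonet lamp, 90 g, cap down. Origin: centre of cap's underside, z up. Cap diameter 27, 22 high, tapered foot; 2 pins, diameter 5, at height 9, reach 19 from the axis along +x and -x; ribbed collar diameter 53, heights 22-30; flat white body 50 wide (x, line of the pins), 24 thick (y; grip across this), heights 30-80. A half turn fits alike. Fully home the origin is 22 below the tester's top.
- lamp_mid (a point): Centre of the lamp's flat white body, 55 mm above the lamp's origin; axes as the lamp's (x along the wide side and the pins, y across the 24 mm thickness, z up). Fully home it is 33 mm above the tester's top face.
- lamp_stand: Fixed wooden stand, 75 by 75 by 28 mm high, with a through hole of diameter 41 mm in which the lamp's cap and pins hang freely, the collar resting on top (lamp origin 6 mm above the counter). Lift the lamp straight up by at least 25 mm to clear it. Origin at the centre of its underside.
- fat_cell: Bystander: fat battery cell, diameter 34 mm, height 61 mm, too large for the bores; leave alone. Origin at its underside.
- tape: Bystander: roll of black tape, outer diameter 90 mm, height 25 mm, lies flat. Origin at its underside.
- carton: Bystander: cardboard carton 80 by 120 by 50 mm high. Origin at its underside.
- driver: Bystander: screwdriver lying on the counter beyond the tester.

How it is judged:
By the outcome, as a careful person would: the job done as asked, in the order asked, and still so for the second after the job is handed in, while the arm keeps its last pose, push and grip.
It also fails if it takes over 72 s, if anything falls off the work surface, if the arm or the gripper's body presses on something with over 40 N, if the wrist force passes 120 N, or if a joint passes its speed limit or range.

## Working session

There is one attempt and no reset: what is moved stays moved. The work goes in short steps, Python scripts to look and compute and a tool call to move; the robot and the scene stay as the last step left them, time stands still between calls to the robot, and variables do not carry over. Pictures are saved under pics/ and viewed, and the job is handed in when it is done.

Besides the shell and the picture viewer there is one more tool, called after "Call:" as a command line: name --pt "numbers of a row" for each row, then --argument value for the rest. servo_tool: Moves the arm, as the interface text tells. Its arguments: {"type":"object","properties":{"travel":{"type":"array"},"spin":{"type":"array"},"grip":{"type":"array"},"squeeze":{"type":"number"}},"required":["travel","spin","grip"]}

```bash
mkdir -p pics; ls
python3 - <<'E'
from station import bot, vision
import cv2
print(bot.read_state(), bot.hold_point_z)
for n in("scene","top"):
    c=vision.get_calibration(n);print(n,c)
    cv2.imwrite(f"pics/{n}0.png",vision.read_camera(n)[:,:,::-1])
E
```

```text
pics
{'time': 0.0, 'joints': array([ 1.21368037e+00,  3.78086810e-01,  7.96539819e-02,  1.27442917e+00,
       -2.44107377e-05,  1.46053639e+00]), 'qvel': array([-7.03219949e-04, -4.40147028e-04,  5.63132966e-04,  5.92963844e-04,
        4.82373638e-04,  6.12867078e-05]), 'effort': array([-1.50020700e-03, -4.63603735e+01,  2.69876647e+01,  2.06802960e-02,
       -3.79306439e-04, -2.27963909e-06]), 'tcp_pos': array([0.14022658, 0.55688137, 0.1926583 ]), 'ee_rot': array([-0.55736319,  0.55814348,  0.43402112, -0.43525601]), 'ft_force': array([ 0.07857643, -0.39325602, -0.63742155]), 'torque': array([ 0.04618732, -0.01384489,  0.00186601]), 'opening': 0.08503748144743198} 0.0187
scene {'camera_matrix': array([[347.32565279,   0.        , 255.58832825],
       [  0.        , 347.32565279, 189.11994959],
       [  0.        ,   0.        ,   1.        ]]), 'D': array([0.01392648, 0.        , 0.        , 0.        , 0.        ]), 'eye': array([ 1.10796536, -0.54498392,  0.53228127]), 'orientation': array([0.80826598, 0.45804226, 0.17764567, 0.32456958])}
top {'camera_matrix': array([[446.27906148,   0.        , 255.47768505],
       [  0.        , 446.27906148, 182.7248895 ],
       [  0.        ,   0.        ,   1.        ]]), 'D': array([0.02442243, 0.        , 0.        , 0.        , 0.        ]), 'eye': array([ 0.495164  , -0.02187932,  1.1744613 ]), 'orientation': array([-0.70441256, -0.04184437,  0.04136606,  0.70734775])}
```

View pics/scene0.png

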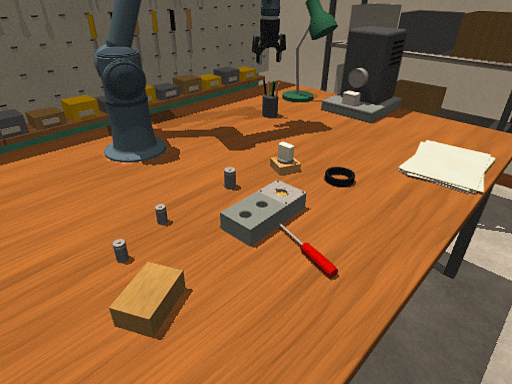

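View pics/top0.png

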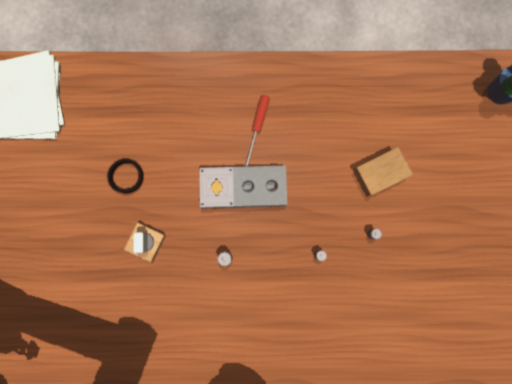

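```bash
cat > h.py <<'E'
import numpy as np, cv2
from scipy.spatial.transform import Rotation as R
from station import bot, vision
def q2R(q): return R.from_quat([q[1],q[2],q[3],q[0]]).as_matrix()
CAL={n:vision.get_calibration(n) for n in("scene","top")}
def proj(n,P):
    c=CAL[n];M=q2R(c["orientation"]);p=(np.atleast_2d(P)-c["eye"])@M
    p=p*[1,-1,-1]
    return cv2.projectPoints(p.reshape(-1,1,3),np.zeros(3),np.zeros(3),c["camera_matrix"],np.array(c["D"]))[0].reshape(-1,2)
def ray(n,uv):
    c=CAL[n];M=q2R(c["orientation"])
    u=cv2.undistortPoints(np.array(uv,float).reshape(-1,1,2),c["camera_matrix"],np.array(c["D"])).reshape(-1,2)
    d=np.c_[u[:,0],-u[:,1],-np.ones(len(u))]@M.T
    return np.array(c["eye"]),d
def onz(n,uv,z):
    e,d=ray(n,uv);t=(z-e[2])/d[:,2];return e+d*t[:,None]
def st():
    s=bot.read_state();T=q2R(s["ee_rot"]);return s,T
E
python3 - <<'E'
import cv2
a=cv2.imread('pics/top0.png');cv2.imwrite('pics/top0a.png',cv2.resize(a[0:200,0:256],None,fx=3,fy=3,interpolation=2))
cv2.imwrite('pics/top0b.png',cv2.resize(a[0:200,256:],None,fx=3,fy=3,interpolation=2))
cv2.imwrite('pics/top0c.png',cv2.resize(a[184:,128:384],None,fx=3,fy=3,interpolation=2))
from h import *
s,T=st();print(T)
E
```

```text
[[ 2.44298297e-01 -6.49222880e-04 -9.69699913e-01]
 [ 9.69698393e-01 -1.72914796e-03  2.44299071e-01]
 [-1.83535918e-03 -9.99998294e-01  2.07122482e-04]]
```

The scene view shows the tester around (265,210) with the lamp in its stand at (286,155). The top view shows the tester at (243,187), small cells at (321,256) and (376,234), the fat cell at (224,259) and the lamp at (142,242).

View pics/top0a.png

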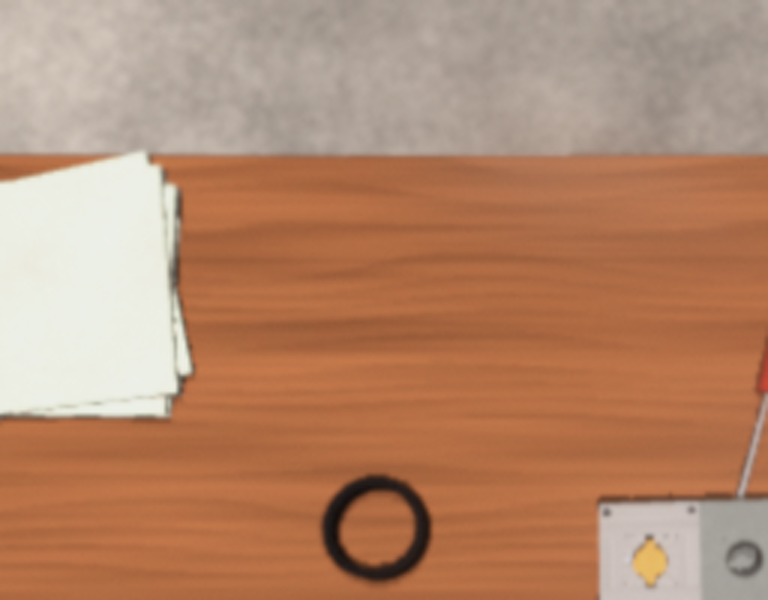

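Run:
```python
import cv2
a=cv2.imread('pics/top0.png');cv2.imwrite('pics/z1.png',cv2.resize(a[150:275,110:300],None,fx=4,fy=4,interpolation=2))
cv2.imwrite('pics/z2.png',cv2.resize(a[215:275,290:400],None,fx=7,fy=7,interpolation=2))
b=cv2.imread('pics/scene0.png');cv2.imwrite('pics/z3.png',cv2.resize(b[130:270,100:320],None,fx=3.6,fy=3.6,interpolation=2))
```

```text
(no output)
```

View pics/z1.png

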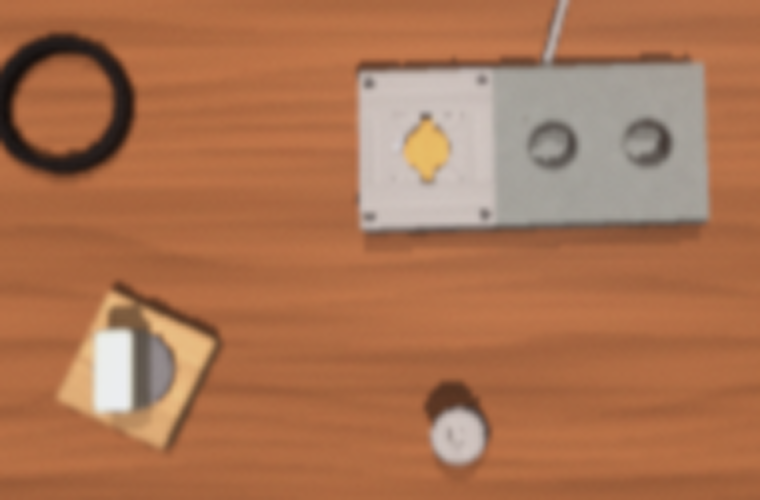

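View pics/z2.png

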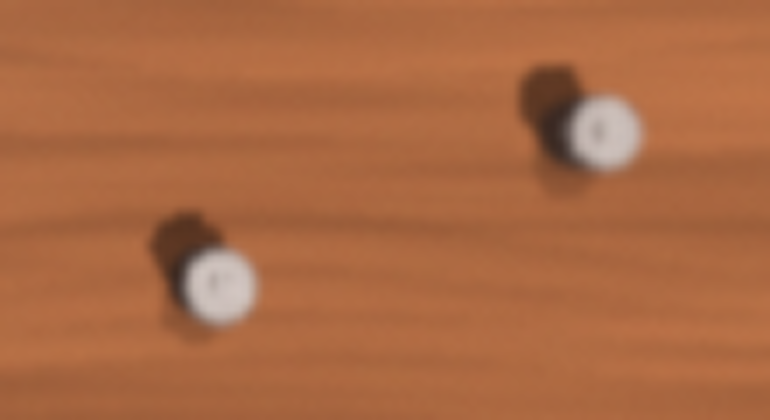

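View pics/z3.png

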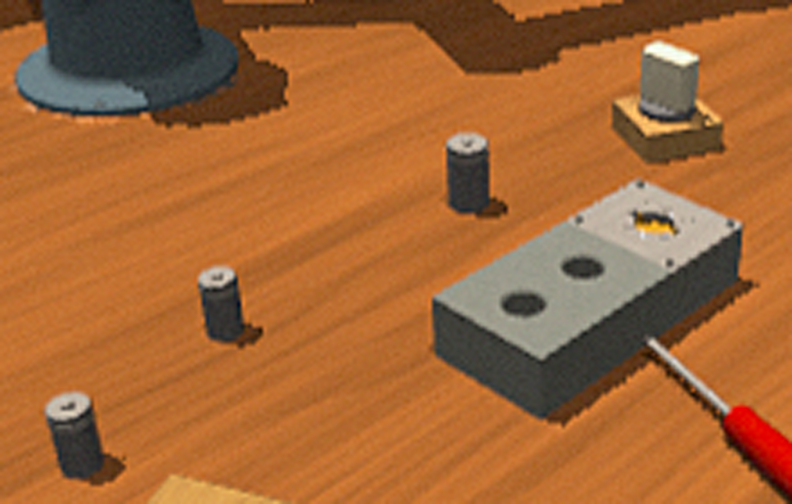

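The zooms give these top-view positions: tester top spans about u 200–287, v 166–207, with its socket at (217,187) and bores at (248,186) and (272,185). The lamp's white top is at about (138,242).

```bash
cat > m.py <<'E'
from h import *
a=cv2.imread('pics/top0.png');hsv=cv2.cvtColor(a,cv2.COLOR_BGR2HSV)
S,V=hsv[...,1].astype(int),hsv[...,2].astype(int)
def comp(mask,box):
    x0,y0,x1,y1=box;m=np.zeros(mask.shape,np.uint8);m[y0:y1,x0:x1]=mask[y0:y1,x0:x1]
    n,l,s,c=cv2.connectedComponentsWithStats(m);k=1+np.argmax(s[1:,4]);return (l==k).astype(np.uint8),s[k],c[k]
g=((S<70)&(V>95)).astype(np.uint8)
# tester top
m,s,c=comp(g,(190,155,300,220));cs=max(cv2.findContours(m,0,1)[0],key=cv2.contourArea)
r=cv2.minAreaRect(cs);print("tester",s,r)
box=cv2.boxPoints(r);P=onz('top',box,.05);print(P)
print([np.linalg.norm(P[i]-P[i-1]) for i in range(4)],P.mean(0))
# nubs/cells
for nm,b,h in(("c1",(308,245,335,270),.05),("c2",(364,222,390,246),.05),("fat",(210,245,240,275),.061)):
    m,s,c=comp(((S<70)&(V>130)).astype(np.uint8),b);cs=max(cv2.findContours(m,0,1)[0],key=cv2.contourArea)
    e=cv2.minEnclosingCircle(cs);print(nm,s,c,e,onz('top',[c],h))
m,s,c=comp(((S<40)&(V>170)).astype(np.uint8),(125,225,155,260));cs=max(cv2.findContours(m,0,1)[0],key=cv2.contourArea)
r=cv2.minAreaRect(cs);P=onz('top',cv2.boxPoints(r),.086);print("lamp",s,c,r,P,P.mean(0),onz('top',[c],.086))
print([np.linalg.norm(P[i]-P[i-1]) for i in range(4)])
# brass
m,s,c=comp(((S>90)&(V>180)&(hsv[...,0]>17)).astype(np.uint8),(205,170,230,205));print("brass",s,c,onz('top',[c],.044),onz('top',[c],.04))
for x0 in(238,262):
    m,s,c=comp((V<120).astype(np.uint8),(x0,176,x0+20,196));print("bore",s,c,onz('top',[c],.05))
    cs=max(cv2.findContours(m,0,1)[0],key=cv2.contourArea);e=cv2.minEnclosingCircle(cs);print(e,onz('top',[e[0]],.05))
E
python3 m.py
```

```text
tester [ 200  155   87   53 3359] ((242.56610107421875, 180.81239318847656), (51.29335021972656, 86.53611755371094), 88.36341857910156)
[[ 0.69646655  0.1236434   0.05      ]
 [ 0.70194767 -0.097369    0.05      ]
 [ 0.57075097 -0.09950434  0.05      ]
 [ 0.56544114  0.11853238  0.05      ]]
[np.float64(0.13112506082156705), np.float64(0.22108034955250044), np.float64(0.13121408489199907), np.float64(0.2181013658000423)] [0.63365158 0.01132561 0.05      ]
c1 [317 251   9  10  79] [320.94936709 255.5443038 ] ((320.6666564941406, 255.5), 5.069073677062988) [[ 0.44520763 -0.18340231  0.05      ]]
c2 [372 229   9  10  78] [375.93589744 233.5       ] ((375.5, 233.5), 5.147915363311768) [[ 0.49920631 -0.32173948  0.05      ]]
fat [218 252  13  14 149] [224.04026846 258.61073826] ((224.10000610351562, 258.5), 6.860124111175537) [[0.43914893 0.05674293 0.061     ]]
lamp [134 232   9  21 181] [138.01657459 242.32596685] ((138.0, 242.0), (20.0, 8.0), 90.0) [[0.50508922 0.27304744 0.086     ]
 [0.50498281 0.25374589 0.086     ]
 [0.45715622 0.25243742 0.086     ]
 [0.45727195 0.2716336  0.086     ]] [0.48112505 0.26271609 0.086     ] [[0.48027783 0.26265708 0.086     ]]
[np.float64(0.04783816712505777), np.float64(0.01930184691899182), np.float64(0.047844478717512046), np.float64(0.019196528213151105)]
brass [211 181  11  14  97] [216.30927835 187.18556701] [[0.61786826 0.07843714 0.044     ]] [[0.61830244 0.07879209 0.04      ]]
bore [243 181  11  11  55] [248.83636364 185.56363636] [[ 0.62100435 -0.00452382  0.05      ]]
((248.0, 185.85714721679688), 5.7588582038879395) [[ 0.62026457 -0.00240179  0.05      ]]
bore [267 180  11  11  59] [273.10169492 184.89830508] [[ 0.62244321 -0.06605475  0.05      ]]
((271.5, 185.5), 5.700977325439453) [[ 0.62092515 -0.06198121  0.05      ]]
```

```bash
cat > m2.py <<'E'
from h import *
k=6
a=cv2.imread('pics/top0.png');a=cv2.resize(a,None,fx=k,fy=k,interpolation=cv2.INTER_CUBIC)
hsv=cv2.cvtColor(a,cv2.COLOR_BGR2HSV);S,V=hsv[...,1].astype(int),hsv[...,2].astype(int)
def px(p): return (np.asarray(p,float)+.5)/k-.5
def comp(mask,box,op=0,seed=None):
    x0,y0,x1,y1=[int(v*k) for v in box];m=np.zeros(mask.shape,np.uint8);m[y0:y1,x0:x1]=mask[y0:y1,x0:x1]
    if op: m=cv2.morphologyEx(m,cv2.MORPH_OPEN,np.ones((op,op),np.uint8))
    n,l,s,c=cv2.connectedComponentsWithStats(m);j=1+np.argmax(s[1:,4]);m=(l==j).astype(np.uint8)
    return m,max(cv2.findContours(m,0,1)[0],key=cv2.contourArea)
B=a[...,0].astype(int);Rr=a[...,2].astype(int)
sat=(Rr-B)
for th in(35,45):
    m,cs=comp(((sat<th)&(V>100)).astype(np.uint8),(190,155,300,220),op=25)
    r=cv2.minAreaRect(cs);P=onz('top',px(cv2.boxPoints(r)),.05)
    print("tester",th,r[2],[round(np.linalg.norm(P[i]-P[i-1]),4) for i in range(4)],P.mean(0));print(P)
for nm,b,h in(("c1",(310,245,335,270),.05),("c2",(366,222,390,246),.05)):
    m,cs=comp(((sat<50)&(V>120)).astype(np.uint8),b,op=9)
    e=cv2.fitEllipse(cs);print(nm,e[1][0]/k,e[1][1]/k,px(e[0]),onz('top',[px(e[0])],h))
m,cs=comp((V<135).astype(np.uint8)&(sat<60),(262,176,282,196));
for x0 in(238,262):
    for th in(120,135):
        m,cs=comp((V<th).astype(np.uint8),(x0,175,x0+20,197));cs=cv2.convexHull(cs);e=cv2.fitEllipse(cs);print("bore",th,e[1][0]/k,e[1][1]/k,onz('top',[px(e[0])],.05))
for th in(170,190):
    m,cs=comp(((sat<50)&(V>th)).astype(np.uint8),(125,225,155,260),op=9);r=cv2.minAreaRect(cs);P=onz('top',px(cv2.boxPoints(r)),.086)
    print("lamp",r[2],[round(np.linalg.norm(P[i]-P[i-1]),4) for i in range(4)],P.mean(0));print(P)
E
python3 m2.py
```

```text
tester 35 88.66777801513672 [np.float64(0.104), np.float64(0.2201), np.float64(0.1041), np.float64(0.2177)] [0.61963276 0.01089155 0.05      ]
[[ 0.66951118  0.12207957  0.05      ]
 [ 0.6737645  -0.09797031  0.05      ]
 [ 0.56969918 -0.09911168  0.05      ]
 [ 0.56555619  0.11856861  0.05      ]]
tester 45 88.38645935058594 [np.float64(0.1059), np.float64(0.2215), np.float64(0.106), np.float64(0.219)] [0.62002201 0.01121034 0.05      ]
[[ 0.67029217  0.12335722  0.05      ]
 [ 0.67567312 -0.09804718  0.05      ]
 [ 0.56968319 -0.09972327  0.05      ]
 [ 0.56443957  0.11925458  0.05      ]]
c1 9.86399777730306 10.738321940104166 [320.83644613 255.47399902] [[ 0.44538088 -0.18312579  0.05      ]]
c2 9.78549321492513 10.349578857421875 [375.77730306 233.57346598] [[ 0.49902516 -0.32133805  0.05      ]]
bore 120 11.43667221069336 11.633402506510416 [[ 0.62051219 -0.00214247  0.05      ]]
bore 135 12.37280527750651 12.488218943277994 [[ 0.62039476 -0.00196634  0.05      ]]
bore 120 11.44960912068685 11.740495045979818 [[ 0.62177113 -0.06214558  0.05      ]]
bore 135 12.227752685546875 12.526535034179688 [[ 0.62173267 -0.06214412  0.05      ]]
lamp 90.0 [np.float64(0.0498), np.float64(0.0233), np.float64(0.0498), np.float64(0.0232)] [0.48033743 0.26329403 0.086     ]
[[0.50530412 0.27566615 0.086     ]
 [0.50517552 0.2523434  0.086     ]
 [0.45536486 0.25098822 0.086     ]
 [0.4555052  0.27417833 0.086     ]]
lamp 90.0 [np.float64(0.049), np.float64(0.0225), np.float64(0.049), np.float64(0.0224)] [0.4803374 0.2636952 0.086    ]
[[0.50490341 0.2756543  0.086     ]
 [0.50477911 0.2531371  0.086     ]
 [0.4557658  0.2517991  0.086     ]
 [0.45590127 0.27419029 0.086     ]]
```

```bash
cat > m3.py <<'E'
from h import *
k=6
a=cv2.imread('pics/scene0.png');a=cv2.resize(a,None,fx=k,fy=k,interpolation=cv2.INTER_CUBIC)
V=a.max(2).astype(int);sat=a[...,2].astype(int)-a[...,0]
def px(p): return (np.asarray(p,float)+.5)/k-.5
def comp(mask,box,op=0):
    x0,y0,x1,y1=[int(v*k) for v in box];m=np.zeros(mask.shape,np.uint8);m[y0:y1,x0:x1]=mask[y0:y1,x0:x1]
    if op: m=cv2.morphologyEx(m,cv2.MORPH_OPEN,np.ones((op,op),np.uint8))
    n,l,s,c=cv2.connectedComponentsWithStats(m);j=1+np.argmax(s[1:,4]);m=(l==j).astype(np.uint8)
    return max(cv2.findContours(m,0,1)[0],key=cv2.contourArea)
def f(n,u,z): print(n,px(u).round(2),onz('scene',[px(u)],z).round(4))
for nm,P in(("c1",[.4454,-.1831,.05]),("c2",[.499,-.3213,.05]),("ba",[.6218,-.0621,.05]),("bb",[.6204,-.0021,.05])):
    u=proj('scene',P)[0];print(nm,u.round(2))
    b=(u[0]-9,u[1]-7,u[0]+9,u[1]+7)
    if nm[0]=='c': cs=comp(((V>130)&(sat<60)).astype(np.uint8),b,5)
    else: cs=cv2.convexHull(comp((V<75).astype(np.uint8),b,5))
    e=cv2.fitEllipse(cs);print(e[1][0]/k,e[1][1]/k);f(nm,e[0],.05)
cs=comp(((sat<50)&(V>160)).astype(np.uint8),(272,140,302,166),5);r=cv2.approxPolyDP(cs,8,True);print(px(r.reshape(-1,2)).round(1))
print(proj('scene',[[.4803+sx*.025-sy*.012*.027,.2635+sy*.012+sx*.025*.027,.086] for sx,sy in((1,1),(1,-1),(-1,-1),(-1,1))]).round(1))
E
python3 m3.py
```

```text
c1 [159.98 204.88]
5.038424173990886 9.8583984375
c1 [159.66 206.54] [[ 0.4511 -0.1878  0.05  ]]
c2 [118.53 240.33]
6.589134216308594 12.495094299316406
c2 [118.27 242.42] [[ 0.505  -0.3251  0.05  ]]
ba [244.78 213.33]
5.775208155314128 11.508374532063803
ba [244.93 214.1 ] [[ 0.6243 -0.0641  0.05  ]]
bb [261.24 203.25]
5.131350517272949 10.838723500569662
bb [261.4  203.96] [[ 0.6229 -0.0042  0.05  ]]
[[278.8 143.8]
 [289.1 147.9]
 [293.1 146.2]
 [282.9 141.4]]
[[294.3 144.8]
 [289.7 147.1]
 [277.1 142.7]
 [281.8 140.5]]
```

```bash
cat > plan.py <<'E'
from h import *
def plan(waypts,spin=0,smax=6.8,step=.036):
    s,T=st();p=s["tcp_pos"].copy();T=T.copy()
    # snap to vertical tool
    az=np.arctan2(T[1,0],T[0,0]);rows=[];sp=[]
    left=spin
    for w in waypts:
        w=np.array(w,float);n=max(1,int(np.ceil(np.linalg.norm(w-p)/step)));d=(w-p)/n
        for i in range(n):
            c,s_=np.cos(az),np.sin(az)
            rows.append([round(100*(d[0]*c+d[1]*s_),2),round(-100*d[2],2),round(100*(-d[0]*s_+d[1]*c),2)])
            a=np.clip(left,-smax,smax);left-=a;sp.append(round(float(a),2));az-=np.radians(a)
        p=w
    while abs(left)>1e-6:
        a=np.clip(left,-smax,smax);left-=a;sp.append(round(float(a),2));rows.append([0,0,0])
    print("start",s["tcp_pos"].round(4) if isinstance(s,dict) else s,"rows",len(rows))
    for i in range(0,len(rows),12): print("travel",rows[i:i+12]);print("spin",sp[i:i+12])
E
python3 -c "
from plan import *
plan([(.40,.25,.19),(.445,-.183,.17)],74.8)"
```

```text
start [0.1402 0.557  0.1927] rows 25
travel [[np.float64(-1.95), np.float64(0.02), np.float64(-2.72)], [np.float64(-1.62), np.float64(0.02), np.float64(-2.94)], [np.float64(-1.26), np.float64(0.02), np.float64(-3.11)], [np.float64(-0.88), np.float64(0.02), np.float64(-3.23)], [np.float64(-0.49), np.float64(0.02), np.float64(-3.31)], [np.float64(-0.09), np.float64(0.02), np.float64(-3.35)], [np.float64(0.3), np.float64(0.02), np.float64(-3.34)], [np.float64(0.7), np.float64(0.02), np.float64(-3.28)], [np.float64(1.08), np.float64(0.02), np.float64(-3.17)], [np.float64(1.45), np.float64(0.02), np.float64(-3.02)], [np.float64(1.79), np.float64(0.02), np.float64(-2.83)], [np.float64(2.12), np.float64(0.02), np.float64(-2.6)]]
spin [6.8, 6.8, 6.8, 6.8, 6.8, 6.8, 6.8, 6.8, 6.8, 6.8, 6.8, 0.0]
travel [[np.float64(0.28), np.float64(0.15), np.float64(-3.34)], [np.float64(0.28), np.float64(0.15), np.float64(-3.34)], [np.float64(0.28), np.float64(0.15), np.float64(-3.34)], [np.float64(0.28), np.float64(0.15), np.float64(-3.34)], [np.float64(0.28), np.float64(0.15), np.float64(-3.34)], [np.float64(0.28), np.float64(0.15), np.float64(-3.34)], [np.float64(0.28), np.float64(0.15), np.float64(-3.34)], [np.float64(0.28), np.float64(0.15), np.float64(-3.34)], [np.float64(0.28), np.float64(0.15), np.float64(-3.34)], [np.float64(0.28), np.float64(0.15), np.float64(-3.34)], [np.float64(0.28), np.float64(0.15), np.float64(-3.34)], [np.float64(0.28), np.float64(0.15), np.float64(-3.34)]]
spin [0.0, 0.0, 0.0, 0.0, 0.0, 0.0, 0.0, 0.0, 0.0, 0.0, 0.0, 0.0]
travel [[np.float64(0.28), np.float64(0.15), np.float64(-3.34)]]
spin [0.0]
```

Call:
servo_tool --pt "-1.95 0 -2.72" --pt "-1.62 0 -2.94" --pt "-1.26 0 -3.11" --pt "-0.88 0 -3.23" --pt "-0.49 0 -3.31" --pt "-0.09 0 -3.35" --pt "0.3 0 -3.34" --pt "0.7 0 -3.28" --pt "1.08 0 -3.17" --pt "1.45 0 -3.02" --pt "1.79 0 -2.83" --pt "2.12 0 -2.6" --spin '[6.8,6.8,6.8,6.8,6.8,6.8,6.8,6.8,6.8,6.8,6.8,0]' --grip '[-0.06,-0.06,-0.06,-0.06,-0.06,-0.06,-0.06,-0.06,-0.06,-0.06,-0.06,-0.06]' --squeeze 25

```text
time: 1.1
tcp_pos: [0.4007, 0.2491, 0.1933]
ee_rot: [-0.707, 0.707, 0.005, -0.005]
ft_force: [0.3, 0.6, -0.3]
opening: 0.0452
```

```bash
python3 -c "
from plan import *
s,T=st();print(s['joints'].round(3),T.round(4))
plan([(.445,-.1827,.08)],0,step=.039)"
```

```text
[ 0.422  0.169 -0.2    1.202  0.     1.978] [[ 9.999e-01 -7.000e-04 -1.460e-02]
 [ 1.460e-02 -1.000e-04  9.999e-01]
 [-7.000e-04 -1.000e+00 -1.000e-04]]
start [0.4007 0.2491 0.1933] rows 12
travel [[np.float64(0.32), np.float64(0.94), np.float64(-3.6)], [np.float64(0.32), np.float64(0.94), np.float64(-3.6)], [np.float64(0.32), np.float64(0.94), np.float64(-3.6)], [np.float64(0.32), np.float64(0.94), np.float64(-3.6)], [np.float64(0.32), np.float64(0.94), np.float64(-3.6)], [np.float64(0.32), np.float64(0.94), np.float64(-3.6)], [np.float64(0.32), np.float64(0.94), np.float64(-3.6)], [np.float64(0.32), np.float64(0.94), np.float64(-3.6)], [np.float64(0.32), np.float64(0.94), np.float64(-3.6)], [np.float64(0.32), np.float64(0.94), np.float64(-3.6)], [np.float64(0.32), np.float64(0.94), np.float64(-3.6)], [np.float64(0.32), np.float64(0.94), np.float64(-3.6)]]
spin [0.0, 0.0, 0.0, 0.0, 0.0, 0.0, 0.0, 0.0, 0.0, 0.0, 0.0, 0.0]
```

Call:
servo_tool --pt "0.32 0.94 -3.6" --pt "0.32 0.94 -3.6" --pt "0.32 0.94 -3.6" --pt "0.32 0.94 -3.6" --pt "0.32 0.94 -3.6" --pt "0.32 0.94 -3.6" --pt "0.32 0.94 -3.6" --pt "0.32 0.94 -3.6" --pt "0.32 0.94 -3.6" --pt "0.32 0.94 -3.6" --pt "0.32 0.94 -3.6" --pt "0.32 0.94 -3.6" --spin '[0,0,0,0,0,0,0,0,0,0,0,0]' --grip '[-0.06,-0.06,-0.06,-0.06,-0.06,-0.06,-0.06,-0.06,-0.06,-0.06,-0.06,-0.06]'

```text
time: 2.1
tcp_pos: [0.4461, -0.1822, 0.08]
ee_rot: [0.707, -0.707, -0.006, 0.007]
ft_force: [0.6, -0.5, 0.2]
opening: 0.0455
```

```bash
python3 -c "
from plan import *
s,T=st();print(s['joints'].round(3),s['tcp_pos'],T.round(4))
b=vision.read_camera('scene')[:,:,::-1];cv2.imwrite('pics/s1.png',cv2.resize(b[120:280,80:320],None,fx=3,fy=3,interpolation=2))
"
```

```text
[-0.52   0.261 -0.389  0.922  0.     1.033] [ 0.44609472 -0.18220956  0.080031  ] [[ 9.998e-01 -4.000e-04 -1.810e-02]
 [ 1.810e-02  5.000e-04  9.998e-01]
 [-4.000e-04 -1.000e+00  5.000e-04]]
```

View pics/s1.png

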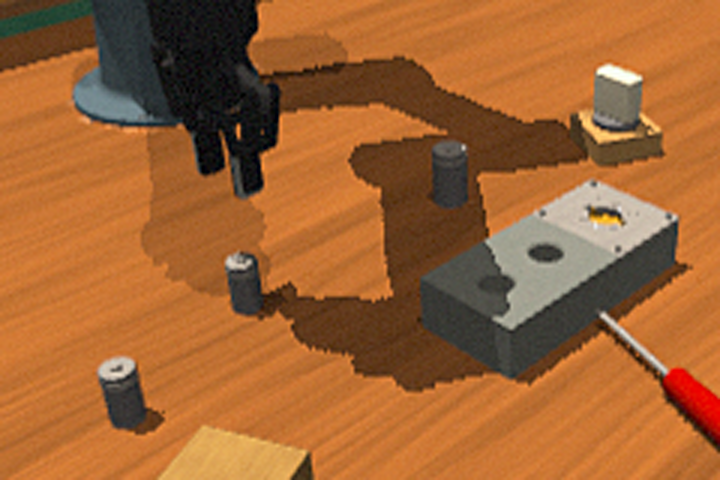

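The scene view shows the jaws over cell 1, which is at about (160,206). They are aligned with it and about 30 mm above it.

Call:
servo_tool --pt "-0.1 2.9 0" --pt "0 2.9 0" --pt "0 0 0" --pt "0 0 0" --pt "0 0 0" --pt "0 0 0" --pt "0 0 0" --pt "0 0 0" --spin '[0,0,0,0,0,0,0,0]' --grip '[-0.06,-0.06,-0.06,0.6,0.6,0.6,0.6,0.6]' --squeeze 20

```text
time: 2.82
tcp_pos: [0.4469, -0.1809, 0.0241]
ee_rot: [-0.707, 0.708, 0.008, -0.006]
ft_force: [0.1, 0.6, -0.4]
opening: 0.0174
```

```bash
python3 -c "
from plan import *
b=vision.read_camera('scene')[:,:,::-1];cv2.imwrite('pics/s2.png',cv2.resize(b[150:280,80:260],None,fx=4,fy=4,interpolation=2))
s,T=st();print(s['tcp_pos'],T.round(4));print(proj('scene',s['tcp_pos']))
"
```

```text
[ 0.44660502 -0.18086761  0.0238676 ] [[ 0.9998  0.0019 -0.0189]
 [ 0.0189 -0.001   0.9998]
 [ 0.0019 -1.     -0.0011]]
[[162.38179017 213.33545684]]
```

View pics/s2.png

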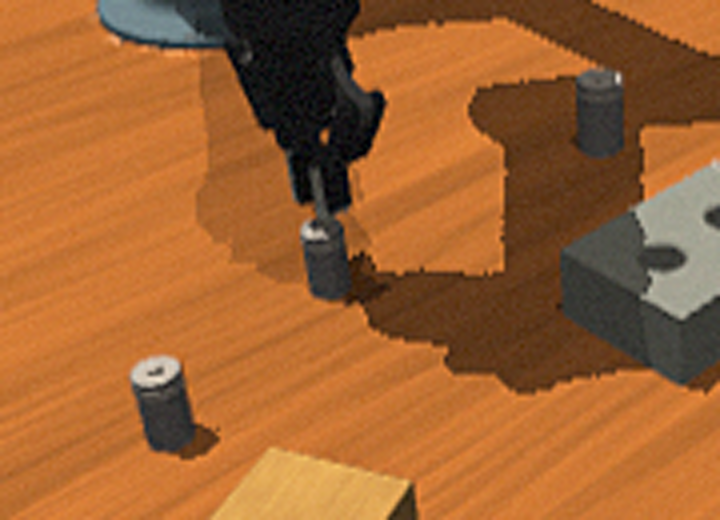

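The scene view shows the shut fingers ending at about (161,203), by the top edge of cell 1. They are not around the cell, and it still stands. I'll compare with the top view before moving again.

```bash
python3 -c "
from plan import *
b=vision.read_camera('top')[:,:,::-1];cv2.imwrite('pics/t2full.png',b);cv2.imwrite('pics/t2.png',cv2.resize(b[204:304,260:420],None,fx=5,fy=5,interpolation=2))
s,T=st();print(s['tcp_pos'],s['joints'],proj('top',[s['tcp_pos'],s['tcp_pos']+[0,0,.1]]))
for z in(.02,.03,.04,.05,.06):print(onz('scene',[[161.5,203]],z))
"
```

```text
[ 0.44638272 -0.18079648  0.02363786] [-5.16715179e-01  3.17962317e-01 -4.75680003e-01  7.75462679e-01
  9.22619072e-05  1.03528579e+00] [[318.41409258 254.61738389]
 [324.40610094 256.44918726]]
[[ 0.39936623 -0.15273291  0.02      ]]
[[ 0.41319846 -0.16038986  0.03      ]]
[[ 0.42703069 -0.1680468   0.04      ]]
[[ 0.44086291 -0.17570375  0.05      ]]
[[ 0.45469514 -0.1833607   0.06      ]]
```

View pics/t2.png

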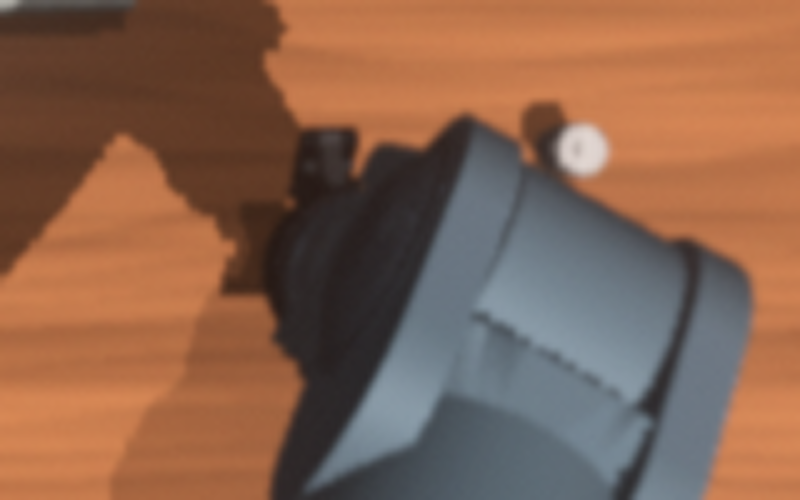

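The top view shows only the gripper and wrist over cell 1, around (325,245), so it does not settle the question. I'll zoom in on the scene view.

```bash
python3 -c "
from plan import *
b=vision.read_camera('scene')[:,:,::-1];cv2.imwrite('pics/s3.png',cv2.resize(b[165:235,125:205],None,fx=8,fy=8,interpolation=cv2.INTER_NEAREST))
s,T=st();print(s)
"
```

```text
{'time': 2.9667, 'joints': array([-5.16802919e-01,  3.18231071e-01, -4.75983600e-01,  7.75367419e-01,
        7.01764349e-05,  1.03527288e+00]), 'qvel': array([-0.00180475,  0.00494493, -0.0060165 , -0.00145787,  0.00066518,
       -0.00053056]), 'effort': array([ 2.27052381e-02, -3.88610208e+01,  2.24197787e+01, -1.19331191e-02,
        9.21264254e-04,  1.73571889e-04]), 'tcp_pos': array([ 0.44616108, -0.18072755,  0.02341201]), 'ee_rot': array([-0.70688153,  0.70726982,  0.00700232, -0.00623493]), 'ft_force': array([0.65183146, 0.17375164, 0.28588105]), 'torque': array([-0.0185304 ,  0.00437152, -0.03369114]), 'opening': 0.017147686341541218}
```

View pics/s3.png

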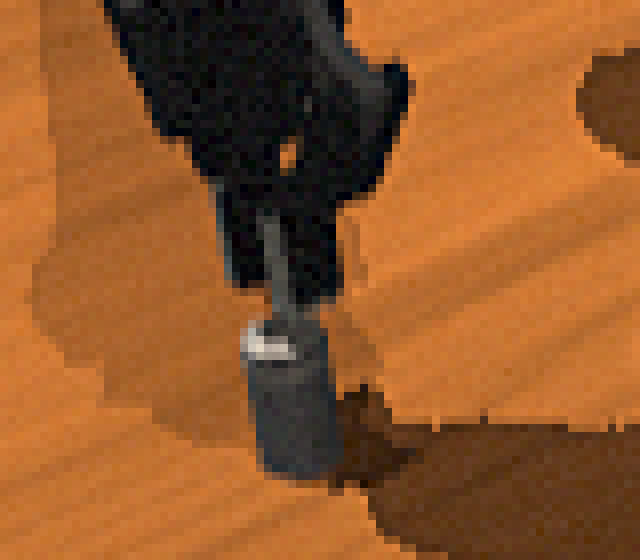

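```bash
python3 -c "
from plan import *
a=cv2.imread('pics/scene0.png');cv2.imwrite('pics/g0.png',cv2.resize(a[0:90,225:315],None,fx=6,fy=6,interpolation=cv2.INTER_NEAREST))
x=np.array([.2443,.9697,0])
p=np.array([.1402,.5569,.1927]);print('g0',((proj('scene',[p,p+x*.0425,p-x*.0425,p+[0,0,.013],p+[0,0,.013]+x*.0425,p+[0,0,.013]-x*.0425])-[225,0])*6).round())
p=np.array([.4461,-.1822,.08]);x=np.array([1,.018,0])
print('s1',((proj('scene',[p+[0,0,dz]+x*d for dz in(0,.03) for d in(.0225,-.0225)])-[80,120])*3).round())
p=np.array([.4465,-.181,.0238])
print('s3',((proj('scene',[p+[0,0,dz]+x*d for dz in(0,.02,.03) for d in(.008,-.008)])-[125,165])*8).round())
"
```

```text
g0 [[258. 453.]
 [309. 446.]
 [206. 461.]
 [259. 434.]
 [310. 426.]
 [207. 441.]]
s1 [[253. 234.]
 [221. 214.]
 [248. 202.]
 [215. 182.]]
s3 [[313. 397.]
 [284. 377.]
 [305. 344.]
 [275. 324.]
 [301. 317.]
 [271. 298.]]
```

View pics/g0.png

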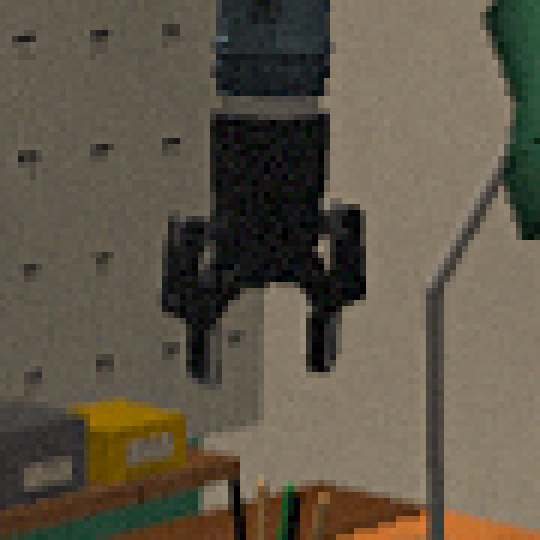

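The start picture, the hover picture and this one all put the fingertips about 30–37 mm above the reported TCP, with x and y agreeing. So the fingers have closed just over the top of cell 1. I won't rely on the stated TCP height; I'll open, go down partway, and look again to measure the offset.

Call:
servo_tool --pt "0 0 0" --pt "0 0 0" --pt "0 0 0" --pt "-0.1 0.9 -0.2" --pt "0 0.9 0" --pt "0 0 0" --spin '[0,0,0,0,0,0]' --grip '[-0.06,-0.06,-0.06,-0.06,-0.06,-0.06]'

```text
time: 3.47
tcp_pos: [0.443, -0.1818, 0.0026]
ee_rot: [0.708, -0.706, -0.005, 0.007]
ft_force: [0.3, 0.1, -0.2]
opening: 0.045
```

```bash
python3 -c "
from plan import *
b=vision.read_camera('scene')[:,:,::-1];cv2.imwrite('pics/s4.png',cv2.resize(b[165:235,125:205],None,fx=8,fy=8,interpolation=cv2.INTER_NEAREST))
s,T=st();print(s['tcp_pos'],s['ft_force'],s['opening'])
"
```

```text
[ 0.44317455 -0.18181285  0.00321398] [-0.41052239 -0.49140861  0.1688384 ] 0.0450663967214965
```

View pics/s4.png

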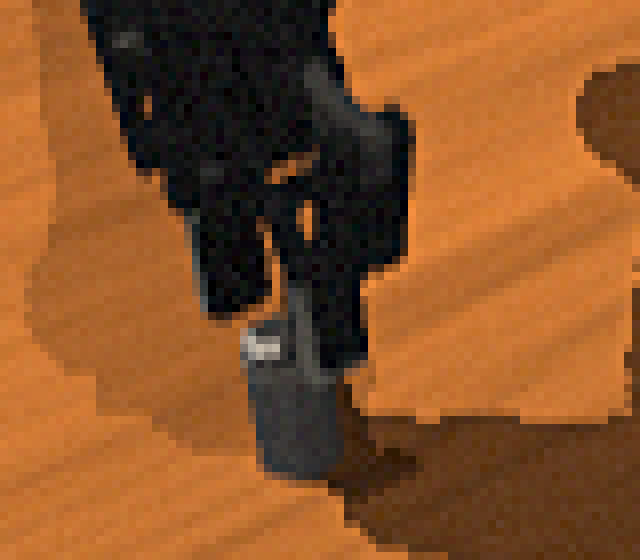

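```bash
python3 -c "
from plan import *
for uv in([166.0,212],[154,204.8]):
  for z in(.02,.03,.04,.05):print(uv,z,onz('scene',[uv],z).round(4))
print(proj('scene',[[.443+.03,-.1815,z] for z in(.003,.02,.03,.04)]),proj('scene',[[.443-.03,-.1815,z] for z in(.003,.02,.03,.04)]))
"
```

```text
[166.0, 212] 0.02 [[ 0.4431 -0.1683  0.02  ]]
[166.0, 212] 0.03 [[ 0.4561 -0.1757  0.03  ]]
[166.0, 212] 0.04 [[ 0.4691 -0.183   0.04  ]]
[166.0, 212] 0.05 [[ 0.4821 -0.1904  0.05  ]]
[154, 204.8] 0.02 [[ 0.3926 -0.1713  0.02  ]]
[154, 204.8] 0.03 [[ 0.4066 -0.1786  0.03  ]]
[154, 204.8] 0.04 [[ 0.4206 -0.1859  0.04  ]]
[154, 204.8] 0.05 [[ 0.4345 -0.1932  0.05  ]]
[[169.23370094 224.49384914]
 [168.42589715 218.9949491 ]
 [167.94270694 215.70788171]
 [167.45343985 212.3810856 ]] [[155.8521631  214.80963152]
 [154.94358038 209.42993483]
 [154.40043922 206.21602244]
 [153.85071913 202.96471231]]
```

The near and far fingertips appear at about (166,212) and (154,205). That puts them at z ≈ 0.037 with the TCP reported at 0.003. I'll treat the tips as about 34 mm above the reported TCP at this opening, and go down another 15 mm.

Call:
servo_tool --pt "0.1 0.8 0" --pt "0.1 0.7 0" --pt "0 0 0" --pt "0 0 0" --pt "0 0 0" --pt "0 0 0" --pt "0 0 0" --spin '[0,0,0,0,0,0,0]' --grip '[-0.06,-0.06,0.6,0.6,0.6,0.6,0.6]' --squeeze 20

```text
time: 4.1
tcp_pos: [0.4469, -0.1826, -0.01]
ee_rot: [-0.707, 0.707, 0.007, -0.006]
ft_force: [-0.2, 0.6, -0.8]
opening: 0.0249
```

```bash
python3 -c "
from plan import *
b=vision.read_camera('scene')[:,:,::-1];cv2.imwrite('pics/s5.png',cv2.resize(b[165:235,125:205],None,fx=8,fy=8,interpolation=cv2.INTER_NEAREST))
s,T=st();print(s['tcp_pos'],s['ft_force'],s['opening'])
"
```

```text
[ 0.44687723 -0.18262944 -0.01001539] [-0.26141068  0.13469589 -1.04143585] 0.025351380291287556
```

View pics/s5.png

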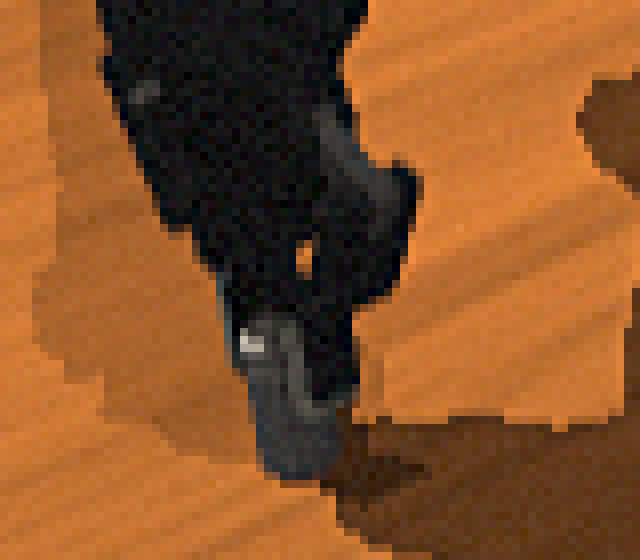

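The opening stopped at 25 mm on the cell, and the picture at (160,207) shows it between the pads. Next I'll reopen, turn 90° and close again, which centres the cell in both axes and gives a camera-to-robot check.

Call:
servo_tool --pt "0 0 0" --pt "0 0 0" --pt "0 0 0" --pt "0 0 0" --pt "0 0 0" --pt "0 0 0" --pt "0 0 0" --pt "0 0 0" --pt "0 0 0" --pt "0 0 0" --pt "0 0 0" --pt "0 0 0" --spin '[0,0,-7,-7,-7,-7,-7,-7,-7,-7,-7,-7]' --grip '[-0.06,-0.06,-0.06,-0.06,-0.06,-0.06,-0.06,-0.06,-0.06,-0.06,-0.06,-0.06]'

```text
time: 5.15
tcp_pos: [0.4469, -0.1827, -0.0101]
ee_rot: [-0.574, 0.574, 0.413, -0.413]
ft_force: [-0.5, -0.4, -0.8]
opening: 0.0455
```

Call:
servo_tool --pt "0 0 0" --pt "0 0 0" --pt "0 0 0" --pt "0 0 0" --pt "0 0 0" --pt "0 0 0" --pt "0 0 0" --pt "0 0 0" --spin '[-7,-7,-6,0,0,0,0,0]' --grip '[-0.06,-0.06,-0.06,-0.06,0.6,0.6,0.6,0.6]'

```text
time: 5.82
tcp_pos: [0.4468, -0.1827, -0.0101]
ee_rot: [-0.496, 0.496, 0.504, -0.504]
ft_force: [0.5, -0.7, -0.1]
opening: 0.0256
```

```bash
python3 -c "
from plan import *
s,T=st();print(s['tcp_pos'],s['ft_force'],s['opening'],T.round(4),s['joints'].round(3))
"
```

```text
[ 0.44682784 -0.18269133 -0.01011194] [ 0.51603674 -0.68323164 -0.07952065] 0.025600615148348296 [[-1.750e-02  3.000e-04 -9.998e-01]
 [ 9.998e-01 -2.000e-04 -1.750e-02]
 [-2.000e-04 -1.000e+00 -3.000e-04]] [-0.52   0.364 -0.514  0.693 -0.    -0.537]
```

Call:
servo_tool --pt "0 0 0" --pt "0 0 0" --pt "0 -3 0" --pt "0 -3 0" --pt "-3.4 -1 -1.3" --pt "-3.4 0 -1.3" --pt "-3.4 0 -1.3" --pt "-3.4 0 -1.5" --pt "0 0 0" --spin '[0,0,0,0,0,0,0,0,0]' --grip '[-0.06,-0.06,-0.06,-0.06,-0.06,-0.06,-0.06,-0.06,-0.06]'

```text
time: 6.57
tcp_pos: [0.5064, -0.3244, 0.0598]
ee_rot: [0.494, -0.499, -0.503, 0.504]
ft_force: [1.6, -0.0, 0.2]
opening: 0.0455
```

```bash
sed -e "s#pics/top0.png#pics/top6.png#" m2.py > m2b.py; sed -e "s#pics/scene0.png#pics/scene6.png#" m3.py > m3b.py; python3 -c "
from plan import *
for n in('scene','top'): cv2.imwrite(f'pics/{n}6.png',vision.read_camera(n)[:,:,::-1])
s,T=st();print(s['tcp_pos'],s['opening'])
"; python3 m2b.py|grep c1; python3 m3b.py|grep -A2 c1
```

```text
[ 0.50336697 -0.31862346  0.05915431] 0.04557139809473013
c1 10.226977666219076 10.526397705078125 [320.78757731 254.9915568 ] [[ 0.44656468 -0.183031    0.05      ]]
c1 [159.98 204.88]
5.151716868082683 10.033529917399088
c1 [159.81 206.74] [[ 0.4521 -0.188   0.05  ]]
c2 [118.53 240.33]
6.789594014485677 12.675540924072266
```

View pics/scene6.png

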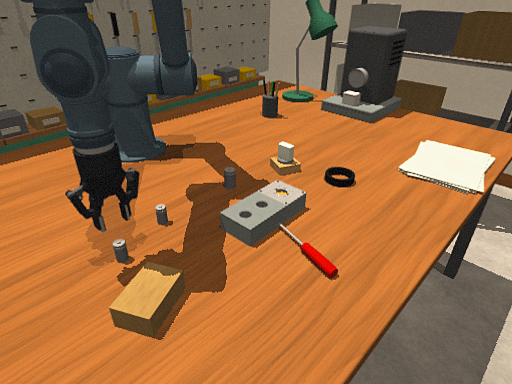

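View pics/top6.png

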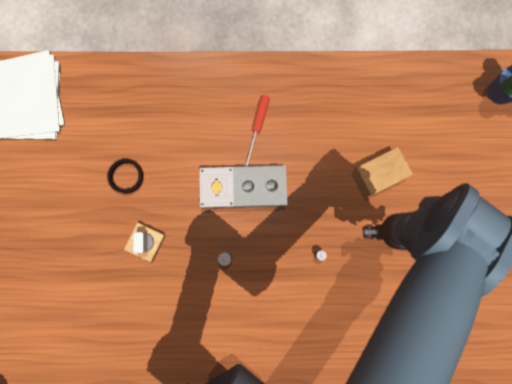

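Both views show cell 1 standing at top-view (320.8,255.0). The top camera gives (0.4466,−0.1830) for it and the robot gives (0.4468,−0.1827), so I'll trust the top camera's x and y to well under 1 mm. Cell 2 is next.

Call:
servo_tool --pt "-0.25 0 0.4" --pt "0 3 0" --pt "0 3 0" --pt "0 0.9 0" --pt "0 0 0" --spin '[0,0,0,0,0]' --grip '[-0.06,-0.06,-0.06,-0.06,-0.06]'

```text
time: 7.08
tcp_pos: [0.4958, -0.3167, -0.012]
ee_rot: [0.498, -0.492, -0.505, 0.505]
ft_force: [0.0, 0.7, -1.7]
opening: 0.0453
```

```bash
python3 -c "
from plan import *
b=vision.read_camera('scene')[:,:,::-1];cv2.imwrite('pics/s7.png',cv2.resize(b[195:275,80:165],None,fx=7,fy=7,interpolation=cv2.INTER_NEAREST))
s,T=st();print(s['tcp_pos'],s['ft_force'],s['opening'],T.round(4))
"
```

```text
[ 0.49734587 -0.31798808 -0.010064  ] [-0.16783399 -0.55307096  0.14997207] 0.044998475318619675 [[-0.0193 -0.0033 -0.9998]
 [ 0.9998  0.0027 -0.0193]
 [ 0.0028 -1.      0.0032]]
```

View pics/s7.png

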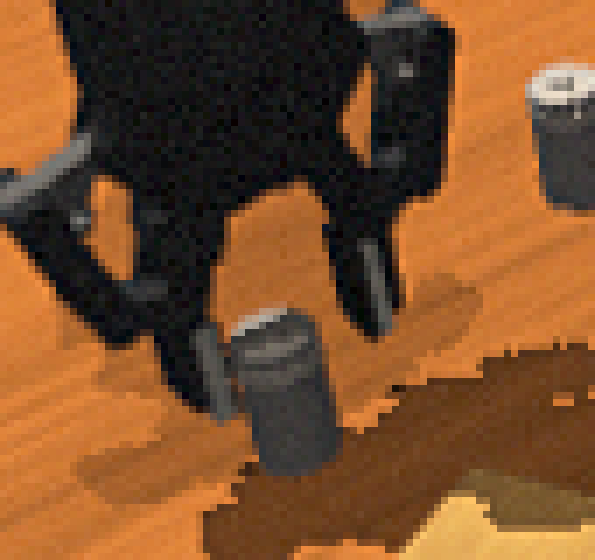

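Cell 2 stands between the open pads, with its body at about (120,250) in full-frame pixels. I'll trim the position and close.

Call:
servo_tool --pt "-0.25 0 -0.15" --pt "0 0 0" --pt "0 0 0" --pt "0 0 0" --pt "0 0 0" --pt "0 0 0" --pt "0 0 0" --pt "0 0 0" --spin '[0,0,0,0,0,0,0,0]' --grip '[-0.06,-0.06,-0.06,0.6,0.6,0.6,0.6,0.6]' --squeeze 25

```text
time: 7.8
tcp_pos: [0.5016, -0.3231, -0.0082]
ee_rot: [-0.495, 0.496, 0.505, -0.504]
ft_force: [-1.2, 0.4, 5.5]
opening: 0.0249
```

```bash
python3 -c "
from plan import *
s,T=st();print(s['tcp_pos'],s['ft_force'],s['opening'],T.round(4))
plan([s['tcp_pos']+[0,0,.08],(.59,-.10,.085),(.6215,-.0621,.075)],0,step=.037)
"
```

```text
[ 0.50156935 -0.32311351 -0.00815748] [-1.23194345  0.44829565  5.5243991 ] 0.02488854608837065 [[-0.0185  0.0016 -0.9998]
 [ 0.9998 -0.0011 -0.0185]
 [-0.0011 -1.     -0.0016]]
start [ 0.5016 -0.3231 -0.0082] rows 12
travel [[np.float64(0.0), np.float64(-2.67), np.float64(-0.0)], [np.float64(0.0), np.float64(-2.67), np.float64(-0.0)], [np.float64(0.0), np.float64(-2.67), np.float64(-0.0)], [np.float64(3.16), np.float64(-0.19), np.float64(-1.32)], [np.float64(3.16), np.float64(-0.19), np.float64(-1.32)], [np.float64(3.16), np.float64(-0.19), np.float64(-1.32)], [np.float64(3.16), np.float64(-0.19), np.float64(-1.32)], [np.float64(3.16), np.float64(-0.19), np.float64(-1.32)], [np.float64(3.16), np.float64(-0.19), np.float64(-1.32)], [np.float64(3.16), np.float64(-0.19), np.float64(-1.32)], [np.float64(1.87), np.float64(0.5), np.float64(-1.61)], [np.float64(1.87), np.float64(0.5), np.float64(-1.61)]]
spin [0.0, 0.0, 0.0, 0.0, 0.0, 0.0, 0.0, 0.0, 0.0, 0.0, 0.0, 0.0]
```

The grip is firm at 25 mm, but the TCP settled about 2 mm off the cell centre along the pads. I'll recentre with a quarter-turn regrip.

Call:
servo_tool --pt "0 0 0" --pt "0 0 0" --pt "0 0 0" --pt "0 0 0" --pt "0 0 0" --pt "0 0 0" --pt "0 0 0" --pt "0 0 0" --pt "0 0 0" --pt "0 0 0" --pt "0 0 0" --pt "0 0 0" --spin '[0,0,7,7,7,7,7,7,7,7,7,7]' --grip '[-0.06,-0.06,-0.06,-0.06,-0.06,-0.06,-0.06,-0.06,-0.06,-0.06,-0.06,-0.06]' --squeeze 20

```text
time: 8.8
tcp_pos: [0.5003, -0.3222, -0.0098]
ee_rot: [0.696, -0.695, -0.127, 0.127]
ft_force: [0.5, -0.5, 0.5]
opening: 0.0453
```

Call:
servo_tool --pt "0 0 0" --pt "0 0 0" --pt "0 0 0" --pt "0 0 0" --pt "0 0 0" --pt "0 0 0" --pt "0 0 0" --pt "0 0 0" --spin '[7,7,6,0,0,0,0,0]' --grip '[-0.06,-0.06,-0.06,0.6,0.6,0.6,0.6,0.6]' --squeeze 30

```text
time: 9.47
tcp_pos: [0.5006, -0.3224, -0.0095]
ee_rot: [0.707, -0.707, -0.007, 0.007]
ft_force: [-0.2, -0.4, -0.7]
opening: 0.025
```

```bash
python3 -c "
from plan import *
s,T=st();print(s['tcp_pos'],s['ft_force'],s['opening'],T.round(4))
plan([s['tcp_pos']+[0,0,.09],(.59,-.10,.085),(.6215,-.0621,.075)],0,step=.039)
"
```

```text
[ 0.50060832 -0.32238949 -0.00948442] [-0.165703   -0.39543889 -0.74805503] 0.02498059653318853 [[ 9.998e-01 -3.000e-04 -1.950e-02]
 [ 1.950e-02  4.000e-04  9.998e-01]
 [-3.000e-04 -1.000e+00  5.000e-04]]
start [ 0.5006 -0.3224 -0.0095] rows 12
travel [[np.float64(0.0), np.float64(-3.0), np.float64(0.0)], [np.float64(0.0), np.float64(-3.0), np.float64(0.0)], [np.float64(0.0), np.float64(-3.0), np.float64(0.0)], [np.float64(1.34), np.float64(-0.06), np.float64(3.15)], [np.float64(1.34), np.float64(-0.06), np.float64(3.15)], [np.float64(1.34), np.float64(-0.06), np.float64(3.15)], [np.float64(1.34), np.float64(-0.06), np.float64(3.15)], [np.float64(1.34), np.float64(-0.06), np.float64(3.15)], [np.float64(1.34), np.float64(-0.06), np.float64(3.15)], [np.float64(1.34), np.float64(-0.06), np.float64(3.15)], [np.float64(1.61), np.float64(0.5), np.float64(1.86)], [np.float64(1.61), np.float64(0.5), np.float64(1.86)]]
spin [0.0, 0.0, 0.0, 0.0, 0.0, 0.0, 0.0, 0.0, 0.0, 0.0, 0.0, 0.0]
```

Call:
servo_tool --pt "0 -3 0" --pt "0 -3 0" --pt "0 -3 0" --pt "1.34 -0.06 3.15" --pt "1.34 -0.06 3.15" --pt "1.34 -0.06 3.15" --pt "1.34 -0.06 3.15" --pt "1.34 -0.06 3.15" --pt "1.34 -0.06 3.15" --pt "1.34 -0.06 3.15" --pt "1.61 0.5 1.86" --pt "1.61 0.5 1.86" --spin '[0,0,0,0,0,0,0,0,0,0,0,0]' --grip '[0.6,0.6,0.6,0.6,0.6,0.6,0.6,0.6,0.6,0.6,0.6,0.6]'

```text
time: 10.47
tcp_pos: [0.6226, -0.0606, 0.0752]
ee_rot: [-0.707, 0.707, 0.008, -0.007]
ft_force: [-0.6, -0.5, -0.9]
opening: 0.025
```

Call:
servo_tool --pt "0 0 0" --pt "0 0 0" --pt "0 0 0" --spin '[0,0,0]' --grip '[0.6,0.6,0.6]'

```text
time: 10.72
tcp_pos: [0.6215, -0.0628, 0.0747]
ee_rot: [-0.707, 0.707, 0.006, -0.007]
ft_force: [0.8, -0.7, -0.7]
opening: 0.0248
```

```bash
python3 -c "
from plan import *
b=vision.read_camera('scene')[:,:,::-1];cv2.imwrite('pics/s8.png',cv2.resize(b[150:250,200:320],None,fx=6,fy=6,interpolation=cv2.INTER_NEAREST))
s,T=st();print(s['tcp_pos'],s['ft_force'],s['opening'],T.round(4))
"
```

```text
[ 0.62141651 -0.06324281  0.0748962 ] [-0.17821411  0.03798383 -1.1226419 ] 0.02440851465243742 [[ 9.998e-01 -7.000e-04 -1.800e-02]
 [ 1.800e-02 -2.000e-04  9.998e-01]
 [-7.000e-04 -1.000e+00 -1.000e-04]]
```

View pics/s8.png

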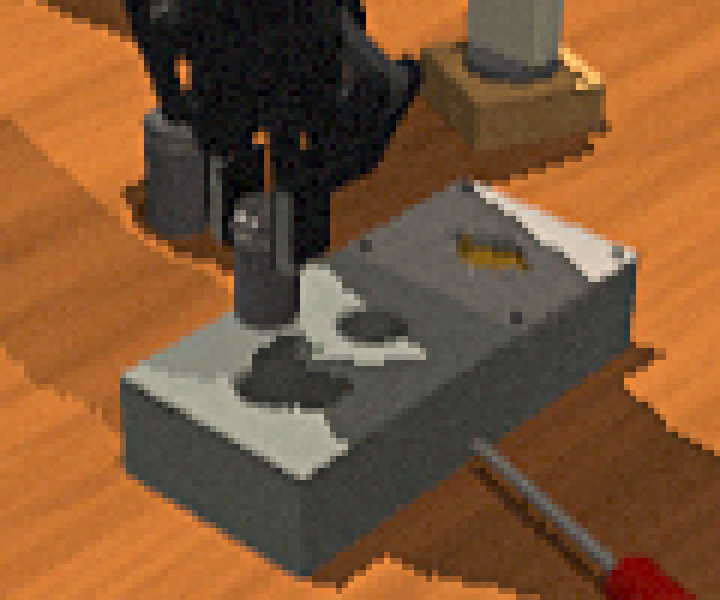

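Cell 2 hangs just above and behind bore A; in the scene view its underside is at about (244,204) and the bore mouth at (245,214). The lateral trim needed is about +1 mm in y. Going down in stages.

Call:
servo_tool --pt "0.03 1.4 0.1" --pt "0 1.2 0" --pt "0 0 0" --pt "0 0 0" --pt "0 0.4 0" --pt "0 0.4 0" --pt "0 0 0" --spin '[0,0,0,0,0,0,0]' --grip '[0.6,0.6,0.6,0.6,0.6,0.6,0.6]'

```text
time: 11.35
tcp_pos: [0.6221, -0.0618, 0.0407]
ee_rot: [0.707, -0.707, -0.006, 0.006]
ft_force: [0.1, 0.5, -1.1]
opening: 0.0252
```

```bash
python3 -c "
from plan import *
s,T=st();print(s['tcp_pos'],s['ft_force'],s['opening'],T.round(4))
"
```

```text
[ 0.62207307 -0.06183125  0.04073087] [ 0.06143728  0.46679887 -1.09780935] 0.025182648261728096 [[ 9.998e-01 -2.000e-04 -1.810e-02]
 [ 1.810e-02  1.000e-04  9.998e-01]
 [-2.000e-04 -1.000e+00  1.000e-04]]
```

Call:
servo_tool --pt "0 0.4 0" --pt "0 0.4 0" --pt "0 0.3 0" --pt "0 0 0" --spin '[0,0,0,0]' --grip '[0.6,0.6,0.6,0.6]'

```text
time: 11.68
tcp_pos: [0.6216, -0.0614, 0.029]
ee_rot: [0.707, -0.707, -0.006, 0.007]
ft_force: [-0.0, 0.2, -0.7]
opening: 0.0251
```

No contact force with the cell about 12 mm into the bore. A little further, then release.

Call:
servo_tool --pt "0 0.5 0" --pt "0 0 0" --pt "0 0 0" --pt "0 0 0" --pt "0 0 0" --pt "0 -3 0" --pt "0 -2 0" --pt "0 0 0" --spin '[0,0,0,0,0,0,0,0]' --grip '[0.6,0.6,0,0,0,0,0,-0.06]'

```text
time: 12.35
tcp_pos: [0.6258, -0.0623, 0.0801]
ee_rot: [-0.706, 0.708, 0.009, -0.004]
ft_force: [1.4, 0.8, -0.1]
opening: 0.0449
```

```bash
python3 -c "
from plan import *
b=vision.read_camera('scene')[:,:,::-1];cv2.imwrite('pics/s9.png',cv2.resize(b[150:250,200:320],None,fx=6,fy=6,interpolation=cv2.INTER_NEAREST))
s,T=st();print(s['tcp_pos'],s['ft_force'],s['opening'],T.round(4))
plan([(.56,-.12,.085),(.4468,-.1827,.06)],-90,smax=7,step=.03)
"
```

```text
[ 0.62502916 -0.0621114   0.0781136 ] [ 0.36292514  0.52574435 -0.21332435] 0.04538570905948461 [[ 0.9998  0.0063 -0.0185]
 [ 0.0185 -0.0012  0.9998]
 [ 0.0063 -1.     -0.0013]]
start [ 0.625  -0.0621  0.0781] rows 13
travel [[np.float64(-2.2), np.float64(-0.23), np.float64(-1.89)], [np.float64(-2.42), np.float64(-0.23), np.float64(-1.61)], [np.float64(-2.59), np.float64(-0.23), np.float64(-1.3)], [np.float64(-2.57), np.float64(0.5), np.float64(-0.31)], [np.float64(-2.59), np.float64(0.5), np.float64(0.0)], [np.float64(-2.57), np.float64(0.5), np.float64(0.32)], [np.float64(-2.51), np.float64(0.5), np.float64(0.63)], [np.float64(-2.41), np.float64(0.5), np.float64(0.93)], [0, 0, 0], [0, 0, 0], [0, 0, 0], [0, 0, 0]]
spin [-7.0, -7.0, -7.0, -7.0, -7.0, -7.0, -7.0, -7.0, -7.0, -7.0, -7.0, -7.0]
travel [[0, 0, 0]]
spin [-6.0]
```

View pics/s9.png

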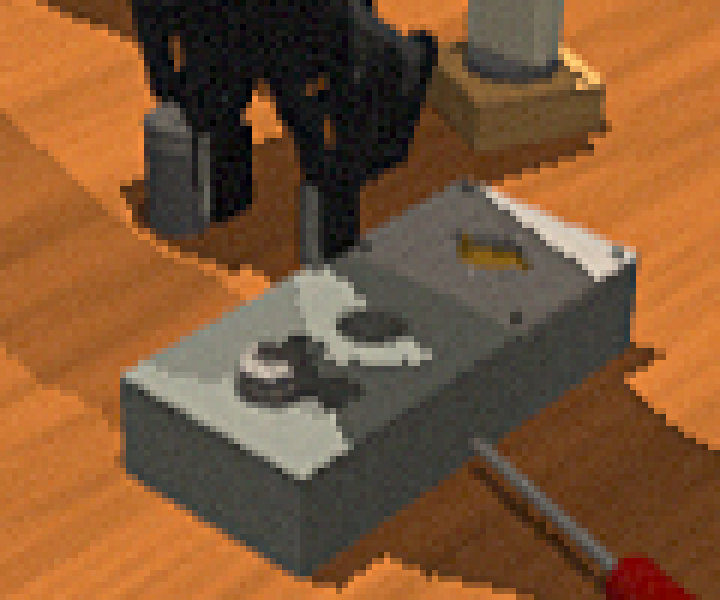

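Cell 2 is seated in bore A, with its rim about 14 mm proud at full-frame (244,212). Now back to cell 1, whose position is already centred and known.

Call:
servo_tool --pt "-2.95 0 -1.96" --pt "-2.95 0 -1.96" --pt "-2.95 0 -1.96" --pt "-2.95 0 -1.96" --pt "-2.95 0 -1.96" --pt "-2.95 0 -1.96" --pt "0 1.5 0" --pt "0 0 0" --pt "0 0 0" --pt "0 0 0" --pt "0 0 0" --spin '[0,0,0,0,0,0,0,0,0,0,0]' --grip '[-0.06,-0.06,-0.06,-0.06,-0.06,-0.06,-0.06,-0.06,-0.06,-0.06,-0.06]'

```text
time: 13.32
tcp_pos: [0.4486, -0.1821, 0.0603]
ee_rot: [-0.707, 0.707, 0.007, -0.007]
ft_force: [0.4, -0.9, -0.1]
opening: 0.0457
```

```bash
python3 -c "
from plan import *
s,T=st();print(s['tcp_pos'],s['ft_force'],s['opening'],T.round(4))
d=np.array([.4468,-.1827,-.0095])-s['tcp_pos'];print(d@T*100)
"
```

```text
[ 0.44855899 -0.18213153  0.06028895] [ 0.3619319  -0.91645378 -0.07766277] 0.04570000945706187 [[ 9.998e-01  8.000e-04 -1.990e-02]
 [ 1.990e-02 -2.000e-04  9.998e-01]
 [ 8.000e-04 -1.000e+00 -2.000e-04]]
[-0.18239812  6.97876574 -0.0520413 ]
```

Call:
servo_tool --pt "-0.18 0 -0.05" --pt "0 2.3 0" --pt "0 2.3 0" --pt "0 2.3 0" --pt "0 0 0" --pt "0 0 0" --pt "0 0 0" --pt "0 0 0" --pt "0 0 0" --pt "0 0 0" --pt "0 0 0" --spin '[0,0,0,0,0,0,0,0,0,0,0]' --grip '[-0.06,-0.06,-0.06,-0.06,-0.06,-0.06,0.6,0.6,0.6,0.6,0.6]' --squeeze 30

```text
time: 14.23
tcp_pos: [0.4473, -0.1838, -0.0074]
ee_rot: [-0.707, 0.708, 0.008, -0.006]
ft_force: [-0.6, 0.6, 6.8]
opening: 0.0248
```

```bash
python3 -c "
from plan import *
s,T=st();print(s['tcp_pos'],s['ft_force'],s['opening'],T.round(4))
plan([s['tcp_pos']+[0,0,.09],(.58,-.05,.085),(.6205,-.0021,.06)],0,step=.039)
"
```

```text
[ 0.44725488 -0.18375173 -0.00744589] [-0.59208003  0.64177273  6.8363661 ] 0.024760885299929602 [[ 0.9998  0.003  -0.0186]
 [ 0.0186 -0.0014  0.9998]
 [ 0.003  -1.     -0.0015]]
start [ 0.4473 -0.1838 -0.0074] rows 10
travel [[np.float64(0.0), np.float64(-3.0), np.float64(0.0)], [np.float64(0.0), np.float64(-3.0), np.float64(0.0)], [np.float64(0.0), np.float64(-3.0), np.float64(0.0)], [np.float64(2.7), np.float64(-0.05), np.float64(2.63)], [np.float64(2.7), np.float64(-0.05), np.float64(2.63)], [np.float64(2.7), np.float64(-0.05), np.float64(2.63)], [np.float64(2.7), np.float64(-0.05), np.float64(2.63)], [np.float64(2.7), np.float64(-0.05), np.float64(2.63)], [np.float64(2.07), np.float64(1.25), np.float64(2.36)], [np.float64(2.07), np.float64(1.25), np.float64(2.36)]]
spin [0.0, 0.0, 0.0, 0.0, 0.0, 0.0, 0.0, 0.0, 0.0, 0.0]
```

Call:
servo_tool --pt "0 -3 0" --pt "0 -3 0" --pt "0 -3 0" --pt "2.7 0 2.63" --pt "2.7 0 2.63" --pt "2.7 0 2.63" --pt "2.7 0 2.63" --pt "2.7 0 2.63" --pt "2.07 0 2.3" --pt "2.07 1.1 2.3" --pt "0 0 0" --pt "0 0 0" --spin '[0,0,0,0,0,0,0,0,0,0,0,0]' --grip '[0.6,0.6,0.6,0.6,0.6,0.6,0.6,0.6,0.6,0.6,0.6,0.6]'

```text
time: 15.23
tcp_pos: [0.6188, -0.001, 0.0692]
ee_rot: [-0.707, 0.707, 0.007, -0.008]
ft_force: [-0.6, -0.6, -1.0]
opening: 0.0249
```

Call:
servo_tool --pt "0 0 0" --pt "0 0 0" --spin '[0,0]' --grip '[0.6,0.6]'

```text
time: 15.4
tcp_pos: [0.6181, -0.0032, 0.0703]
ee_rot: [-0.707, 0.707, 0.006, -0.006]
ft_force: [0.3, -0.4, -1.0]
opening: 0.0249
```

```bash
python3 -c "
from plan import *
b=vision.read_camera('scene')[:,:,::-1];cv2.imwrite('pics/s10.png',cv2.resize(b[150:250,200:320],None,fx=6,fy=6,interpolation=cv2.INTER_NEAREST))
s,T=st();print(s['tcp_pos'],s['ft_force'],s['opening'],T.round(4))
d=np.array([.6205,-.0027,.045])-s['tcp_pos'];print(d@T*100)
"
```

```text
[ 0.6181779  -0.00334738  0.07050264] [-0.19180008  0.31527601 -0.83950201] 0.024445979267780363 [[ 9.999e-01  0.000e+00 -1.690e-02]
 [ 1.690e-02 -2.000e-04  9.999e-01]
 [ 0.000e+00 -1.000e+00 -2.000e-04]]
[0.23318765 2.55026027 0.06129175]
```

View pics/s10.png

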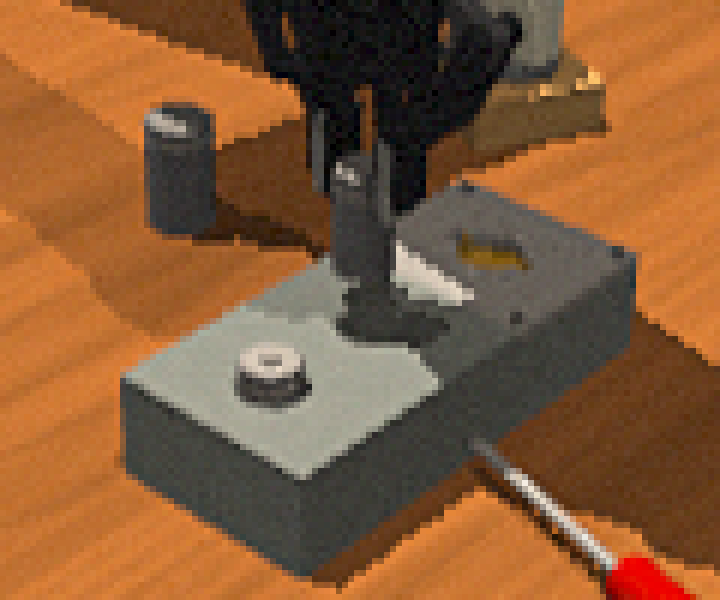

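Cell 2 stands proud in bore A at (245,212), and cell 1 is held over bore B at about (261,198). Trimming +2.3 mm in x and +0.6 mm in y, then going down.

Call:
servo_tool --pt "0.23 1.2 0.06" --pt "0 1.3 0" --pt "0 0 0" --pt "0 0 0" --pt "0 0 0" --spin '[0,0,0,0,0]' --grip '[0.6,0.6,0.6,0.6,0.6]'

```text
time: 15.87
tcp_pos: [0.6207, -0.002, 0.045]
ee_rot: [0.707, -0.707, -0.006, 0.006]
ft_force: [-0.0, -1.0, 0.2]
opening: 0.0247
```

Call:
servo_tool --pt "0 0.5 0" --pt "0 0.4 0" --pt "0 0.3 0" --pt "0 0 0" --spin '[0,0,0,0]' --grip '[0.6,0.6,0.6,0.6]'

```text
time: 16.2
tcp_pos: [0.6204, -0.0015, 0.0321]
ee_rot: [0.707, -0.707, -0.006, 0.007]
ft_force: [-0.3, -0.8, -1.1]
opening: 0.0247
```

Call:
servo_tool --pt "0 0.4 0" --pt "0 0.4 0" --pt "0 0 0" --pt "0 0 0" --pt "0 0 0" --pt "0 0 0" --pt "0 -3 0" --pt "0 -3 0" --pt "0 -1 0" --pt "0 0 0" --spin '[0,0,0,0,0,0,0,0,0,0]' --grip '[0.6,0.6,0.6,0,0,0,0,0,0,0]'

```text
time: 17.03
tcp_pos: [0.6243, -0.0019, 0.099]
ee_rot: [-0.707, 0.707, 0.009, -0.004]
ft_force: [0.2, 0.4, 0.4]
opening: 0.0428
```

```bash
python3 -c "
from plan import *
b=vision.read_camera('scene')[:,:,::-1];cv2.imwrite('pics/scene11.png',b);cv2.imwrite('pics/s11.png',cv2.resize(b[110:250,200:320],None,fx=4,fy=4,interpolation=cv2.INTER_NEAREST))
s,T=st();print(s['tcp_pos'],s['ft_force'],s['opening'],T.round(4))
plan([(.48,.12,.1),(.4803,.2635,.12)],-90,smax=7,step=.03)
"
```

```text
[ 0.62289187 -0.00178569  0.09669923] [ 0.16070034 -0.0675348   0.29778033] 0.042700000291609086 [[ 9.998e-01  4.400e-03 -1.850e-02]
 [ 1.850e-02 -4.000e-04  9.998e-01]
 [ 4.400e-03 -1.000e+00 -5.000e-04]]
start [ 0.6229 -0.0018  0.0967] rows 13
travel [[np.float64(-2.01), np.float64(-0.05), np.float64(1.78)], [np.float64(-1.78), np.float64(-0.05), np.float64(2.01)], [np.float64(-1.52), np.float64(-0.05), np.float64(2.21)], [np.float64(-1.24), np.float64(-0.05), np.float64(2.38)], [np.float64(-0.94), np.float64(-0.05), np.float64(2.51)], [np.float64(-0.63), np.float64(-0.05), np.float64(2.61)], [np.float64(-0.3), np.float64(-0.05), np.float64(2.66)], [np.float64(2.2), np.float64(-0.4), np.float64(1.84)], [np.float64(2.41), np.float64(-0.4), np.float64(1.56)], [np.float64(2.58), np.float64(-0.4), np.float64(1.25)], [np.float64(2.72), np.float64(-0.4), np.float64(0.93)], [np.float64(2.81), np.float64(-0.4), np.float64(0.59)]]
spin [-7.0, -7.0, -7.0, -7.0, -7.0, -7.0, -7.0, -7.0, -7.0, -7.0, -7.0, -7.0]
travel [[0, 0, 0]]
spin [-6.0]
```

View pics/s11.png

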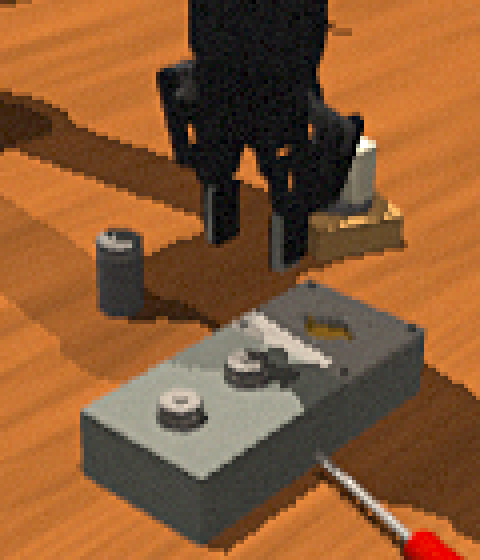

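Both cells are seated and proud in their bores at (245,212) and (261,202). Next is the lamp, so I'll refine its yaw from the initial top view.

Run:
```python
from h import *
k=6
for f in('top0','top6'):
    a=cv2.imread(f'pics/{f}.png').astype(np.float32)
    pts={'L':[],'R':[]}
    g=a[...,0]  # blue: white high, wood low
    for v in range(235,250):
        row=g[v,128:150];i=int(np.argmax(row));thr=None
        pk=row[4:14].max()
        # left edge half level
        lo=row[:4].min();t=(lo+pk)/2
        j=np.where((row[:-1]<t)&(row[1:]>=t))[0][0];pts['L'].append((128+j+(t-row[j])/(row[j+1]-row[j]),v))
        t=(pk+row[14:20].min())/2
        j=np.where((row[8:-1]>t)&(row[9:]<=t))[0][0]+8;pts['R'].append((128+j+(row[j]-t)/(row[j]-row[j+1]),v))
    for s in'LR':
        P=onz('top',pts[s],.086);p=np.polyfit(P[:,0],P[:,1],1);print(f,s,p[0],np.polyval(p,.4803),np.std(P[:,1]-np.polyval(p,P[:,0])))
```

```text
top0 L 0.08327516749539896 0.27523017962414675 0.00030524481673836886
top0 R 0.025149055884272065 0.2518111685759131 1.309567218996662e-05
top6 L 0.09106047819939939 0.2758262819200078 0.00038656737370073294
top6 R 0.025045773443171788 0.25150021882764606 1.0922891418856356e-05
```

```bash
python3 -c "
from plan import *
plan([(.48,.12,.095),(.4803,.2635,.085)],-91.4,smax=7.05,step=.03)
for u in([[278.8,143.8],[289.1,147.9],[293.1,146.2],[282.9,141.4]],): print(onz('scene',u,.086).round(4))
"
```

```text
start [ 0.6229 -0.0018  0.0967] rows 13
travel [[np.float64(-2.01), np.float64(0.02), np.float64(1.78)], [np.float64(-1.78), np.float64(0.02), np.float64(2.01)], [np.float64(-1.52), np.float64(0.02), np.float64(2.21)], [np.float64(-1.23), np.float64(0.02), np.float64(2.38)], [np.float64(-0.93), np.float64(0.02), np.float64(2.52)], [np.float64(-0.61), np.float64(0.02), np.float64(2.61)], [np.float64(-0.29), np.float64(0.02), np.float64(2.67)], [np.float64(2.22), np.float64(0.2), np.float64(1.82)], [np.float64(2.42), np.float64(0.2), np.float64(1.54)], [np.float64(2.59), np.float64(0.2), np.float64(1.23)], [np.float64(2.72), np.float64(0.2), np.float64(0.9)], [np.float64(2.81), np.float64(0.2), np.float64(0.56)]]
spin [-7.05, -7.05, -7.05, -7.05, -7.05, -7.05, -7.05, -7.05, -7.05, -7.05, -7.05, -7.05]
travel [[0, 0, 0]]
spin [-6.8]
[[0.4653 0.2477 0.086 ]
 [0.5082 0.2462 0.086 ]
 [0.5091 0.265  0.086 ]
 [0.4624 0.2716 0.086 ]]
```

Call:
servo_tool --pt "-2.01 0 1.78" --pt "-1.78 0 2.01" --pt "-1.52 0 2.21" --pt "-1.23 0 2.38" --pt "-0.93 0 2.52" --pt "-0.61 0 2.61" --pt "-0.29 0 2.67" --pt "2.22 0.2 1.82" --pt "2.42 0.2 1.54" --pt "2.59 0.2 1.23" --pt "2.72 0.2 0.9" --pt "2.81 0.2 0.56" --spin '[-7,-7,-7,-7,-7,-7,-7,-7,-7,-7,-7,-7]' --grip '[-0.41,-0.41,-0.41,-0.41,-0.41,-0.41,-0.41,-0.41,-0.41,-0.41,-0.41,-0.41]'

```text
time: 18.08
tcp_pos: [0.4783, 0.2648, 0.083]
ee_rot: [0.52, -0.519, -0.479, 0.481]
ft_force: [0.8, 0.4, 0.2]
opening: 0.0606
```

Call:
servo_tool --pt "0 0 0" --pt "0 0 0" --pt "0 0 0" --pt "0 0 0" --spin '[-6.5,0,0,0]' --grip '[-0.41,-0.41,-0.41,-0.41]'

```text
time: 18.42
tcp_pos: [0.4791, 0.263, 0.084]
ee_rot: [0.494, -0.494, -0.505, 0.507]
ft_force: [-0.1, 0.4, -0.5]
opening: 0.06
```

```bash
python3 -c "
from plan import *
b=vision.read_camera('scene')[:,:,::-1];cv2.imwrite('pics/s12.png',cv2.resize(b[70:190,210:340],None,fx=5,fy=5,interpolation=cv2.INTER_NEAREST))
s,T=st();print(s['tcp_pos'],s['ft_force'],s['opening'],T.round(4),s['joints'].round(3))
d=np.array([.4803,.2635,.011])-s['tcp_pos'];print(d@T*100)
"
```

```text
[0.4793659  0.26295764 0.08431554] [ 0.50229209 -0.2556189   0.25645005] 0.060248680611032654 [[-2.420e-02 -1.300e-03 -9.997e-01]
 [ 9.997e-01 -6.000e-04 -2.420e-02]
 [-6.000e-04 -1.000e+00  1.300e-03]] [ 0.386  0.378 -0.208  0.986 -0.     0.362]
[ 0.05630462  7.33139073 -0.1043827 ]
```

View pics/s12.png

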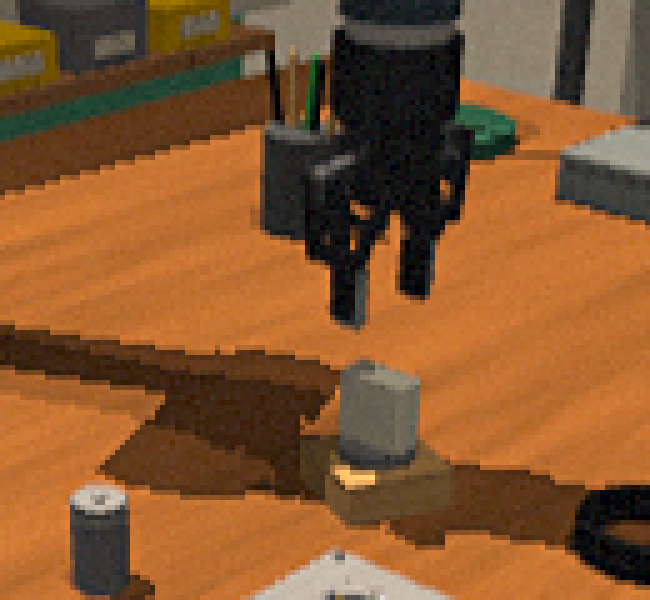

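The jaws straddle the lamp line, with tips at about (280,135) and (294,130) above the lamp top at (286,144). The opening direction is across the lamp's thin side. Going down to the body's mid height.

Call:
servo_tool --pt "0.05 2 -0.1" --pt "0 2 0" --pt "0 2 0" --pt "0 1.1 0" --pt "0 0 0" --pt "0 0 0" --pt "0 0 0" --spin '[0,0,0,0,0,0,0]' --grip '[-0.41,-0.41,-0.41,-0.41,-0.41,-0.41,-0.41]'

```text
time: 19.05
tcp_pos: [0.4816, 0.2643, 0.0149]
ee_rot: [-0.493, 0.494, 0.507, -0.506]
ft_force: [0.2, 0.6, 0.7]
opening: 0.06
```

```bash
python3 -c "
from plan import *
b=vision.read_camera('scene')[:,:,::-1];cv2.imwrite('pics/s13.png',cv2.resize(b[70:190,210:340],None,fx=5,fy=5,interpolation=cv2.INTER_NEAREST))
s,T=st();print(s['tcp_pos'],s['ft_force'],s['opening'],T.round(4),s['joints'].round(3))
d=np.array([.4803,.2635,.011])-s['tcp_pos'];print(d@T*100)
"
```

```text
[0.4819851  0.26456574 0.01518929] [0.05573821 0.06762945 0.26686483] 0.05989360063265809 [[-2.610e-02  1.900e-03 -9.997e-01]
 [ 9.997e-01  9.000e-04 -2.610e-02]
 [ 8.000e-04 -1.000e+00 -2.000e-03]] [ 0.387  0.445 -0.303  0.821  0.     0.36 ]
[-0.10248464  0.41850918  0.17205355]
```

View pics/s13.png

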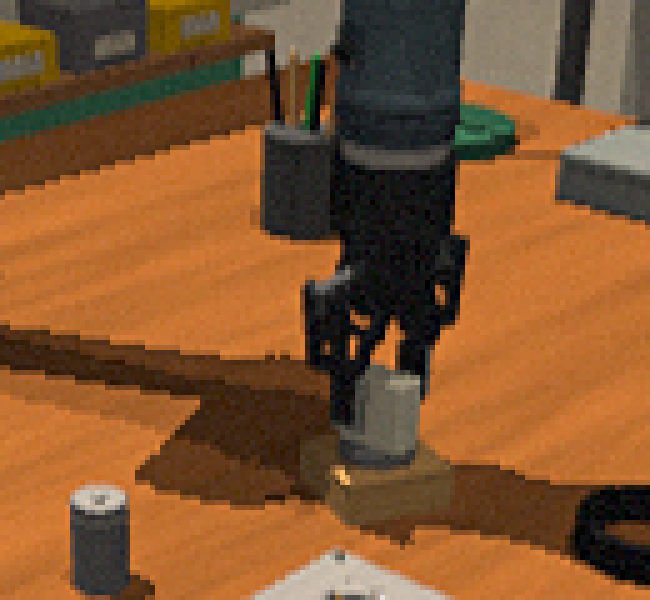

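The lamp body sits between the open pads, with the near tip at about (279,155) and the collar below it at (286,162). I'll correct x by −1.7 mm, lower 4 mm, and close.

Call:
servo_tool --pt "-0.1 0.4 0.17" --pt "0 0 0" --pt "0 0 0" --pt "0 0 0" --spin '[0,0,0,0]' --grip '[-0.41,-0.41,-0.41,-0.41]'

```text
time: 19.43
tcp_pos: [0.4793, 0.2635, 0.0103]
ee_rot: [-0.493, 0.493, 0.507, -0.507]
ft_force: [0.6, 0.9, 0.4]
opening: 0.0601
```

Call:
servo_tool --pt "0 0 -0.05" --pt "0 0 0" --pt "0 0 0" --pt "0 0 0" --pt "0 0 0" --pt "0 0 0" --pt "0 0 0" --pt "0 0 0" --pt "0 0 0" --spin '[0,0,0,0,0,0,0,0,0]' --grip '[-0.41,-0.41,0.7,0.7,0.7,0.7,0.7,0.7,0.7]' --squeeze 60

```text
time: 20.18
tcp_pos: [0.4799, 0.2636, 0.0102]
ee_rot: [-0.493, 0.493, 0.507, -0.507]
ft_force: [0.7, 0.4, 1.5]
opening: 0.0231
```

```bash
python3 -c "
from plan import *
s,T=st();print(s['tcp_pos'],s['ft_force'],s['torque'],s['opening'],T.round(4))
"
```

```text
[0.47994395 0.2635996  0.01018408] [0.68584486 0.41803763 1.45332321] [-0.03824747  0.01241517 -0.05282232] 0.023129399685306386 [[-2.720e-02  5.000e-04 -9.996e-01]
 [ 9.996e-01  3.000e-04 -2.720e-02]
 [ 3.000e-04 -1.000e+00 -5.000e-04]]
```

The grip holds at 23 mm on the 24 mm body. Lifting straight up and carrying the lamp over the socket.

```bash
python3 -c "
from plan import *
plan([(.48,.2636,.085),(.6185,.078,.085)],0.4,step=.034)
"
```

```text
start [0.4799 0.2636 0.0102] rows 10
travel [[np.float64(-0.0), np.float64(-2.49), np.float64(-0.0)], [np.float64(-0.0), np.float64(-2.49), np.float64(-0.0)], [np.float64(-0.0), np.float64(-2.49), np.float64(-0.0)], [np.float64(-2.69), np.float64(-0.0), np.float64(-1.92)], [np.float64(-2.69), np.float64(-0.0), np.float64(-1.92)], [np.float64(-2.69), np.float64(-0.0), np.float64(-1.92)], [np.float64(-2.69), np.float64(-0.0), np.float64(-1.92)], [np.float64(-2.69), np.float64(-0.0), np.float64(-1.92)], [np.float64(-2.69), np.float64(-0.0), np.float64(-1.92)], [np.float64(-2.69), np.float64(-0.0), np.float64(-1.92)]]
spin [0.4, 0.0, 0.0, 0.0, 0.0, 0.0, 0.0, 0.0, 0.0, 0.0]
```

Call:
servo_tool --pt "0 -2.5 0" --pt "0 -2.5 0" --pt "0 -2.5 0" --pt "-2.69 0 -1.92" --pt "-2.69 0 -1.92" --pt "-2.69 0 -1.92" --pt "-2.69 0 -1.92" --pt "-2.69 0 -1.92" --pt "-2.69 0 -1.92" --pt "-2.69 0 -1.92" --pt "0 0 0" --pt "0 0 0" --spin '[0,0,0,0.4,0,0,0,0,0,0,0,0]' --grip '[0.7,0.7,0.7,0.7,0.7,0.7,0.7,0.7,0.7,0.7,0.7,0.7]'

```text
time: 21.18
tcp_pos: [0.6185, 0.0765, 0.0842]
ee_rot: [0.496, -0.495, -0.504, 0.504]
ft_force: [-0.6, -0.6, -1.7]
opening: 0.0235
```

Call:
servo_tool --pt "0 0 0" --pt "0 0 0" --pt "0 0 0" --spin '[0,0,0]' --grip '[0.7,0.7,0.7]'

```text
time: 21.43
tcp_pos: [0.617, 0.0793, 0.0849]
ee_rot: [0.495, -0.494, -0.505, 0.506]
ft_force: [0.1, 0.7, -0.5]
opening: 0.0237
```

```bash
python3 -c "
from plan import *
b=vision.read_camera('scene')[:,:,::-1];cv2.imwrite('pics/s14.png',cv2.resize(b[110:250,210:330],None,fx=4,fy=4,interpolation=cv2.INTER_NEAREST))
s,T=st();print(s['tcp_pos'],s['ft_force'],s['opening'],T.round(4))
d=np.array([.6183,.0779,.055])-s['tcp_pos'];print(d@T*100)
"
```

```text
[0.61717757 0.07921009 0.0849437 ] [ 0.51614396  0.91131399 -0.81382189] 0.023454163902151777 [[-2.190e-02 -7.000e-04 -9.998e-01]
 [ 9.998e-01  2.000e-04 -2.190e-02]
 [ 2.000e-04 -1.000e+00  7.000e-04]]
[-0.13405373  2.99426692 -0.11139912]
```

View pics/s14.png

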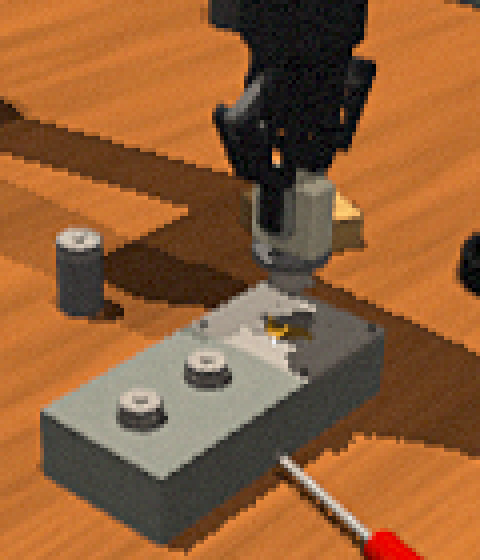

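The lamp hangs upright over the socket: cap underside at about (283,181), socket at (281,191). Both cells remain seated. Trimming by about 1 mm and going to just above the plate.

Call:
servo_tool --pt "-0.13 1.4 -0.1" --pt "0 1.4 0" --pt "0 0 0" --pt "0 0 0" --pt "0 0 0" --spin '[0,0,0,0,0]' --grip '[0.7,0.7,0.7,0.7,0.7]'

```text
time: 21.9
tcp_pos: [0.6191, 0.0773, 0.0577]
ee_rot: [-0.495, 0.495, 0.505, -0.505]
ft_force: [-0.2, -0.3, -0.6]
opening: 0.0237
```

```bash
python3 -c "
from plan import *
b=vision.read_camera('scene')[:,:,::-1];cv2.imwrite('pics/s15.png',cv2.resize(b[150:220,240:320],None,fx=8,fy=8,interpolation=cv2.INTER_NEAREST))
s,T=st();print(s['tcp_pos'],s['ft_force'],s['opening'],T.round(4))
d=np.array([.6183,.0779,.055])-s['tcp_pos'];print(d@T*100)
"
```

```text
[0.61955731 0.07718258 0.05797606] [ 0.04411894 -0.55089387 -1.65575416] 0.02318384612046225 [[-2.080e-02  1.300e-03 -9.998e-01]
 [ 9.998e-01  1.000e-04 -2.080e-02]
 [ 1.000e-04 -1.000e+00 -1.300e-03]]
[0.07431606 0.29745152 0.12459561]
```

View pics/s15.png

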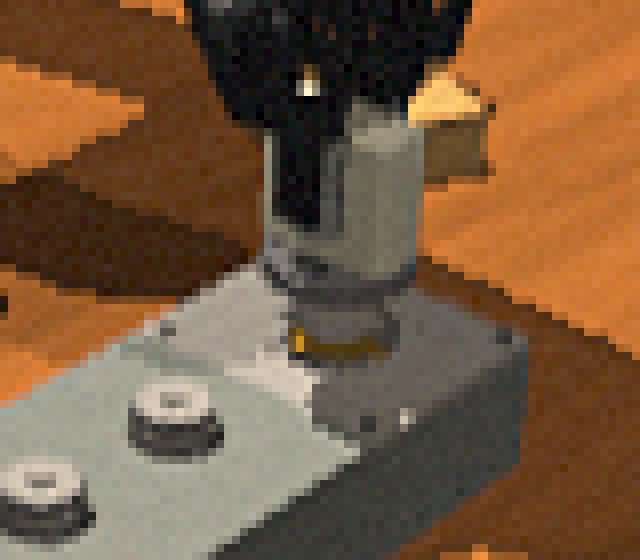

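Call:
servo_tool --pt "0.04 0 0.06" --pt "0 0 0" --pt "0 0 0" --pt "0 0 0" --spin '[0,0,0,0]' --grip '[0.7,0.7,0.7,0.7]'

```text
time: 22.28
tcp_pos: [0.6187, 0.0772, 0.0574]
ee_rot: [-0.495, 0.495, 0.505, -0.505]
ft_force: [-0.3, -0.5, -1.9]
opening: 0.0234
```

The cap's foot points straight into the socket mouth, with brass visible around (283,192). Lowering gently and watching the force.

Call:
servo_tool --pt "0.05 0.4 0.03" --pt "0 0.4 0" --pt "0 0.3 0" --pt "0 0 0" --spin '[0,0,0,0]' --grip '[0.7,0.7,0.7,0.7]'

```text
time: 22.62
tcp_pos: [0.6172, 0.0776, 0.0447]
ee_rot: [0.495, -0.494, -0.505, 0.506]
ft_force: [-0.3, -0.2, -1.3]
opening: 0.0233
```

Call:
servo_tool --pt "0 0.2 -0.05" --pt "0 0.2 0" --pt "0 0.2 0" --pt "0 0 0" --spin '[0,0,0,0]' --grip '[0.7,0.7,0.7,0.7]'

```text
time: 22.95
tcp_pos: [0.6186, 0.0777, 0.0399]
ee_rot: [-0.495, 0.495, 0.505, -0.505]
ft_force: [-2.0, -0.2, 2.4]
opening: 0.0237
```

```bash
python3 -c "
from plan import *
b=vision.read_camera('scene')[:,:,::-1];cv2.imwrite('pics/s16.png',cv2.resize(b[150:220,240:320],None,fx=8,fy=8,interpolation=cv2.INTER_NEAREST))
s,T=st();print(s['tcp_pos'],s['ft_force'],s['torque'],s['opening'],T.round(4))
"
```

```text
[0.61865797 0.07765424 0.04015933] [-2.25965344  0.020791    2.94816659] [-0.00844396  0.4072681   0.02588677] 0.02374938489776254 [[-2.020e-02  1.000e-04 -9.998e-01]
 [ 9.998e-01  1.000e-04 -2.020e-02]
 [ 1.000e-04 -1.000e+00 -1.000e-04]]
```

View pics/s16.png

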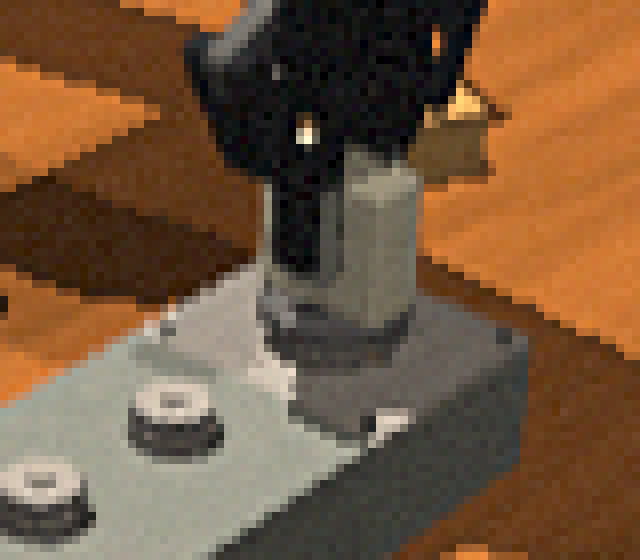

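The cap is in the socket with the collar just above the plate, around (281,192). Fz is consistent with a plunger pushed about 4 mm, and there is a small side load in x. I'll ease that and keep pushing down.

Call:
servo_tool --pt "0 0.2 0.05" --pt "0 0.2 0" --pt "0 0.2 0" --pt "0 0.1 0" --pt "0 0 0" --pt "0 0 0" --spin '[0,0,0,0,0,0]' --grip '[0.7,0.7,0.7,0.7,0.7,0.7]'

```text
time: 23.5
tcp_pos: [0.6187, 0.0777, 0.0335]
ee_rot: [-0.495, 0.495, 0.505, -0.505]
ft_force: [-1.3, -1.1, 4.8]
opening: 0.0235
```

```bash
python3 -c "
from plan import *
s,T=st();print(s['tcp_pos'],s['ft_force'],s['torque'],s['opening'],T.round(4))
"
```

```text
[0.61872063 0.07767063 0.03345042] [-1.25672146 -1.05965602  4.8497913 ] [-0.05638338  0.40605839 -0.04081129] 0.023480557403899472 [[-2.020e-02  1.200e-03 -9.998e-01]
 [ 9.998e-01  1.000e-04 -2.020e-02]
 [ 1.000e-04 -1.000e+00 -1.200e-03]]
```

Call:
servo_tool --pt "0 0.1 0" --pt "0 0.1 0" --pt "0 0.1 0" --pt "0 0 0" --pt "0 0 0" --spin '[0,0,0,0,0]' --grip '[0.7,0.7,0.7,0.7,0.7]'

```text
time: 23.92
tcp_pos: [0.6189, 0.0777, 0.0321]
ee_rot: [-0.494, 0.495, 0.506, -0.505]
ft_force: [-4.3, 0.5, 15.9]
opening: 0.0235
```

Down force jumped to 16 N while the TCP stopped at 0.0321. The predicted height for "collar home" was 0.0322, so the lamp is fully home. Checking visually before the twist.

```bash
python3 -c "
from plan import *
b=vision.read_camera('scene')[:,:,::-1];cv2.imwrite('pics/s17.png',cv2.resize(b[150:220,240:320],None,fx=8,fy=8,interpolation=cv2.INTER_NEAREST))
s,T=st();print(s['tcp_pos'],s['ft_force'],s['torque'],s['joints'].round(3))
"
```

```text
[0.61886086 0.0776903  0.0321347 ] [-4.29744682 -0.12446019 15.07006871] [-0.10395445  1.22254521 -0.02857989] [ 0.023  0.56  -0.057  0.951 -0.     0.003]
```

View pics/s17.png

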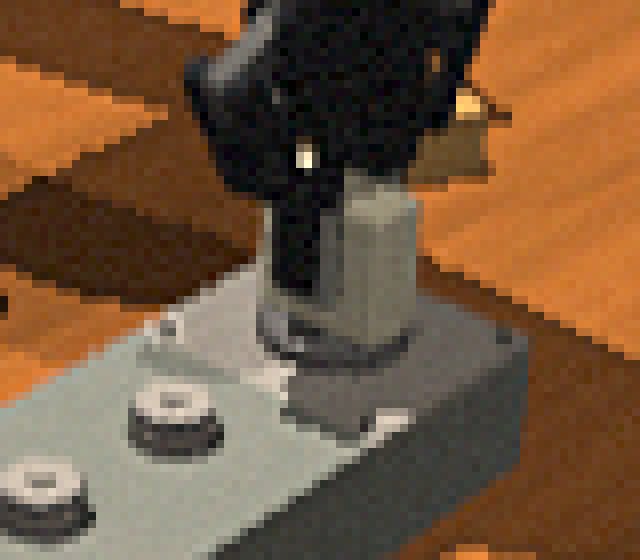

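The collar lies flat on the plate at (281,194). Now the clockwise twist (positive spin) while keeping the push.

Call:
servo_tool --pt "0 0 0.1" --pt "0 0 0" --pt "0 0 0" --pt "0 0 0" --pt "0 0 0" --pt "0 0 0" --spin '[0,5,5,5,5,0]' --grip '[0.7,0.7,0.7,0.7,0.7,0.7]' --squeeze 80

```text
time: 24.47
tcp_pos: [0.6189, 0.0781, 0.0322]
ee_rot: [-0.575, 0.576, 0.412, -0.409]
ft_force: [-1.7, 0.5, 13.0]
opening: 0.0231
```

```bash
python3 -c "
from plan import *
s,T=st();print(s['tcp_pos'],s['ft_force'],s['torque'],s['opening'],np.degrees(np.arctan2(T[1,0],T[0,0])))
"
```

```text
[0.61888362 0.07807936 0.03220983] [-1.65261736  0.46792679 12.9760168 ] [0.09231426 0.6681765  0.01525251] 0.023149861522329434 71.01192724222335
```

Call:
servo_tool --pt "0 0 0" --pt "0 0 0" --pt "0 0 0" --pt "0 0 0" --pt "0 0 0" --pt "0 0 0" --pt "0 0 0" --pt "0 0 0" --pt "0 0 0" --pt "0 0 0" --pt "0 0 0" --spin '[6,6,6,6,6,6,6,6,6,6,0]' --grip '[0.7,0.7,0.7,0.7,0.7,0.7,0.7,0.7,0.7,0.7,0.7]'

```text
time: 25.38
tcp_pos: [0.6195, 0.0788, 0.0322]
ee_rot: [0.704, -0.703, -0.07, 0.066]
ft_force: [-1.1, 2.0, 11.5]
opening: 0.0232
```

```bash
python3 -c "
from plan import *
b=vision.read_camera('scene')[:,:,::-1];cv2.imwrite('pics/s18.png',cv2.resize(b[150:220,240:320],None,fx=8,fy=8,interpolation=cv2.INTER_NEAREST))
s,T=st();print(s['tcp_pos'],s['ft_force'],s['torque'],s['opening'],np.degrees(np.arctan2(T[1,0],T[0,0])))
"
```

```text
[0.61944776 0.07879376 0.03225463] [-0.83320589  1.7858325  10.56237365] [0.51343147 0.43348421 0.09619781] 0.023396756290287004 11.169289690361847
```

View pics/s18.png

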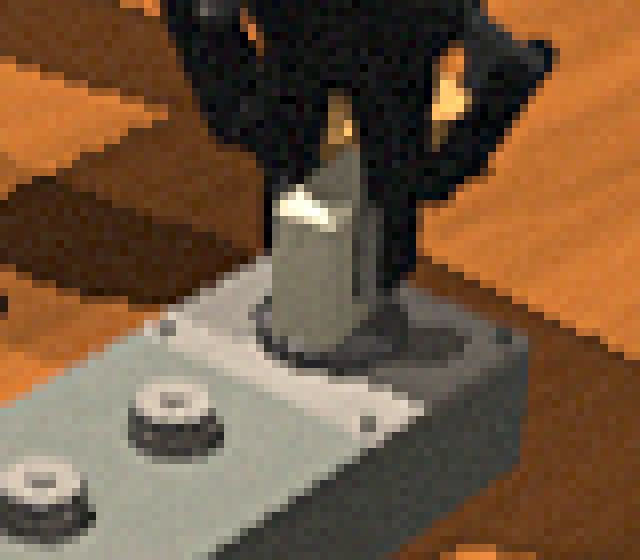

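The lamp has turned with the gripper by about 80°, and its collar is still flat on the plate. I'll add a little down push, then creep to the stop.

Call:
servo_tool --pt "0 0.1 0" --pt "0 0 0" --pt "0 0 0" --pt "0 0 0" --pt "0 0 0" --pt "0 0 0" --spin '[3,3,3,2,0,0]' --grip '[0.7,0.7,0.7,0.7,0.7,0.7]'

```text
time: 25.93
tcp_pos: [0.6197, 0.0788, 0.0322]
ee_rot: [0.708, -0.706, -0.003, -0.001]
ft_force: [-2.3, 3.0, 16.1]
opening: 0.0233
```

```bash
python3 -c "
from plan import *
s,T=st();print(s['tcp_pos'],s['ft_force'],s['torque'],s['opening'],np.degrees(np.arctan2(T[1,0],T[0,0])),s['effort'])
"
```

```text
[0.61965318 0.07876209 0.03220278] [-2.28115522  2.99295802 16.08249261] [0.47795013 0.87557737 0.03572363] 0.023299173713397275 0.1999018363831085 [ -1.49385072 -43.16260099  20.81286728  -1.53162304  -0.72139554
   0.08054206]
```

Call:
servo_tool --pt "0 0 0" --pt "0 0 0" --pt "0 0 0" --pt "0 0 0" --spin '[2,2,0,0]' --grip '[0.7,0.7,0.7,0.7]'

```text
time: 26.27
tcp_pos: [0.6198, 0.0787, 0.0322]
ee_rot: [0.707, -0.706, 0.021, -0.025]
ft_force: [-2.5, 1.6, 17.5]
opening: 0.0232
```

```bash
python3 -c "
from plan import *
b=vision.read_camera('scene')[:,:,::-1];cv2.imwrite('pics/s19.png',cv2.resize(b[150:220,240:320],None,fx=8,fy=8,interpolation=cv2.INTER_NEAREST))
s,T=st();print(s['tcp_pos'],s['ft_force'],s['torque'],s['opening'],np.degrees(np.arctan2(T[1,0],T[0,0])),s['effort'])
"
```

```text
[0.61979698 0.07875712 0.03219391] [-2.25544224  2.5158194  15.45251633] [0.43882233 0.76906609 0.43844104] 0.023065787793475175 -3.7310407293412826 [ -1.70004901 -43.26197147  20.73213995  -1.36204619  -0.65256162
   0.45689601]
```

View pics/s19.png

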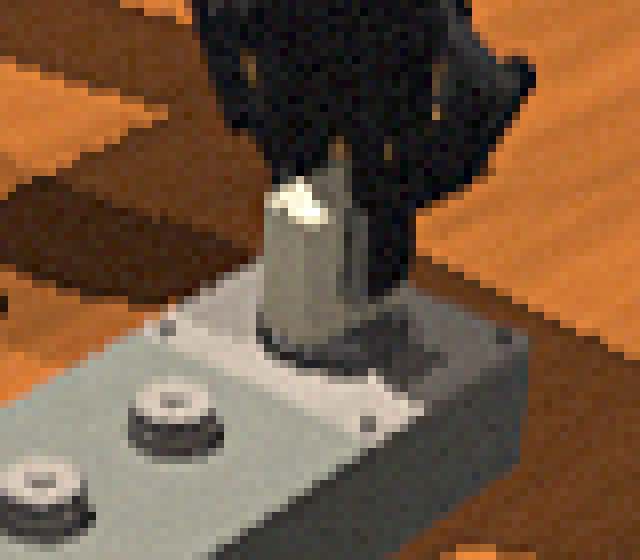

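The torque jumped from about 0.04 to 0.44 N·m (j6 effort 0.08 → 0.46) at a 94.8° gripper turn, so the lamp is at the stop. The collar is still on the plate with a 16 N push. A short hold to check that it stays put, then a look at the whole scene.

Call:
servo_tool --pt "0 0 0" --pt "0 0 0" --pt "0 0 0" --pt "0 0 0" --pt "0 0 0" --pt "0 0 0" --spin '[0,0,0,0,0,0]' --grip '[0.7,0.7,0.7,0.7,0.7,0.7]'

```text
time: 26.82
tcp_pos: [0.6198, 0.0787, 0.0322]
ee_rot: [0.708, -0.706, 0.021, -0.025]
ft_force: [-2.1, 1.5, 16.3]
opening: 0.0232
```

```bash
python3 -c "
from plan import *
b=vision.read_camera('scene')[:,:,::-1];cv2.imwrite('pics/scene20.png',b)
s,T=st();print(s['time'],s['tcp_pos'],s['ft_force'],s['torque'],s['opening'],np.degrees(np.arctan2(T[1,0],T[0,0])))
"
```

```text
26.8667 [0.61979941 0.07875273 0.0321785 ] [-1.64515283  2.16944409 16.32903414] [0.42900894 0.73083228 0.4941265 ] 0.023310565443509585 -3.7332388664678993
```

View pics/scene20.png

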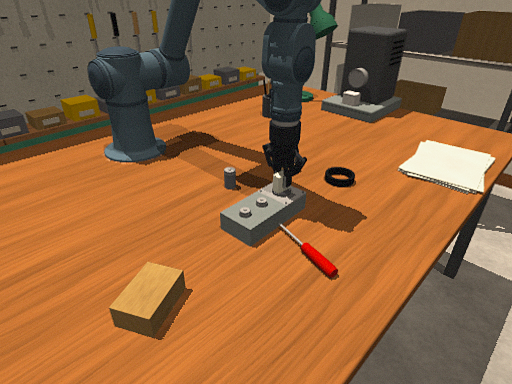

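The readings are stable. Both cells are in their bores, the lamp is held at (280,184), and the fat cell, tape, carton and screwdriver have not moved. Handing in.

```bash
python3 -c "
from station import bot
print(bot.close_job())"
```

```text
the job is handed in; nothing more can be done
None
```

The lamp tester job is done and handed in at about 27 s of the 72 s allowed. Both small cells are in their bores. The lamp is held gripped, pushed home and turned clockwise to the stop.

**Last checks**
- **Cells:** the pictures show both standing proud in their bores, nub up.
- **Lamp home:** before the twist the TCP stopped at z = 0.0321 m, against 0.0322 m predicted for the collar on the plate. It read the same at the end with about 16 N of push.
- **Turn:** the gripper had turned about 95° when the torque rose from about 0.04 to 0.44 N·m, which I take as the stop. It held there for the next half second. I could not read the plunger or rotor directly.
- **Bystanders:** the fat cell, tape, carton and screwdriver look unmoved in the last picture.

**What disagreed**
- **Fingertip height:** the tips stood about 30–35 mm above the reported TCP height, contrary to the description. Because of that my first grasp closed just above a cell. It did no harm, and I used the height measured from the pictures from then on.
- **Cameras:** the scene camera was 2–6 mm off the top camera in x and y. I used the top camera, which agreed with a gripper-centred cell to about 0.3 mm.

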